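# Load the swing tray and cool the waxes

## Robot

A 6-joint arm with a two-finger parallel gripper is mounted at the origin on a cart in front of the work surface, level with it; the furniture and walls round the work are solid. World frame = base frame: x ahead of the robot, y to its left, z up, the work surface at z = 0. Lengths are in mm, angles in rad, forces in N, time in s.
With the tool pointing down it reaches from about 350 to 975 mm from the base axis. Payload 7.1 kg.
Tool frame: the origin (TCP) lies between the finger pads; the fingertips stand 19 mm ahead of it and the grasp point (between the pads) is the TCP; y points along the fingers, z is the direction in which the jaws open and shut, and the axes are right-handed (so a half turn about y gives the same grasp; the last joint's range is limited). The gripper opens to 88 mm and grips with 3 to 60 N. Pads are 20 mm wide; open, the fingers measure 115 mm over their backs; the gripper's body (75 mm by 178 mm) begins 61 mm behind the grasp point.
Start: joints at [-1.343, 0.423, 1.63, -0, 1.089, -0.019], TCP at [152.708, -606.041, 241.675] pointing down, gripper open.
Joint ranges: [-3, 3], [-0.9, 2.11], [0.09, 2.58], [-1.31, 4.45], [0.11, 2.69], [-2.54, 2.54]. Speed limits (rad/s): [2.39, 2.39, 3.01, 3.14, 3.14, 3.14].

## Interface

Orientations are given as a rotation vector (axis times angle).
In Python, from workcell import ctrl gives the robot as it stands.
- The arm moves only by the tool servo_tool, never from a script. Its argument "moves" is text: rows parted by semicolons, each of 6 numbers parted by spaces: the shift along the world's x, y, z in m, then the turn, a rotation vector about the world's x, y, z in degrees. A call has 1 to 8 rows; each row is the pose to reach, as a shift and turn from the pose commanded when the call began; what a row does not reach only later rows make up. A row lasts 1/8 s, in which the tool goes at most 62.5 mm and 10.7 degrees, less where a joint would pass 70% of its speed; a pose out of reach is approached as far as the arm can. A call with a gripper value outside its range is refused whole. "hand" is the closure in counts, from 0 (fully open) to 255 (shut), set as the call begins (left out, the last holds). The fingers move at their own pace and stop on an object; the grip force is fixed at half the most. Time passes only in rows, so rows that repeat a pose let the fingers close. It gives the time, the measured TCP pose, the force and the opening at its end, in the units of the state.
- ctrl.get_obs(): the state, without advancing time (a new reading comes with each control period).
- ctrl.get_image(name): name is "side" or "top" or "wrist"; returns a dict with "pixels" (400x640x3 uint8, red, green, blue), "depth" (400x640 float32, mm along the optical axis (not along the pixel's ray), 0 where there is no reading), "vertical_fov" (degrees; the focal length in pixels is half the picture's height over the tangent of half this angle, whatever the lens; pixels are square), "cx", "cy" (the principal point, pixels), "xyz" and "attitude" of the camera in the world; the wrist camera has in their place "T_tool_cam" (4x4, takes a point from camera to tool coordinates, whose origin is the TCP and whose axes are the tool frame's). Camera axes: x right, y up, looking along -z (the intrinsics and any distortion apply to the point x, -y, -z); pixel columns grow to the right and rows downward; lengths in mm; the calibration is good to about 2 mm. A picture is of the moment at which its call begins: read the wrist's pose just before it.
- ctrl.close_job(): hands the job in, once; it reports no verdict.
The state is a dict: "t": time; "qpos": joint angles; "qvel": joint speeds; "joint_torque": joint torques, N m; "ee_pos": TCP position; "orientation": TCP orientation; "ft_force": force on the tool from outside, world axes, zero at the start; "moment": the same for the moment, N m; "width": finger opening in mm.
Only numpy, scipy, OpenCV 4.12 (cv2) and the standard library are available. Lean on these libraries where they do the work, as an engineer would, in place of code of your own. Each camera call takes 0.05 s, during which the arm holds its last target.

## Task

First shut off the air with the lever on the grey air unit (pointer at the red mark). Then put every wax piece on the bench (rose, cut disc and rings, as many as there are) flat into the white swing tray while it is still in its loading position, none on top of another, and push the tray by the lug at its free corner round its held corner for the quarter turn until the catch on the rail clicks and holds it, without ramming it. Last, set the air lever to 60 degrees (green mark), and leave the jars and the brush alone.

Things in the scene. Friction and masses are not known exactly. Their poses are not given: they have to be found in the camera images.
- station: fixed aluminium rail (26 x 360 mm, 22 mm high) with a steel pivot post, a strap over it (top 39 mm), two rubber stops and a roller catch. Origin: on the pivot axis, bench level. The rail runs along its y at station x = 24 to 50 mm; the catch lies at x = -2 to 34, y = -146 to -74 mm (top 28 mm); nothing of it stands at x < -10 mm.
- tray: white open tray on the bench, 24 mm high, walls 4, floor 3 mm thick, 0.35 to 0.6 kg; a brass eye at one corner goes round the pivot post, so it only turns about it. Origin: on the pivot axis, at the underside. Outside: tray x = -127 to -7, y = 7 to 187 mm; inside: x = -123 to -11, y = 11 to 183 mm. Loading position: frame parallel to the station's, at the start up to 0.09 rad turned out
- tray_spear (a point): brass spear head (14 mm in diameter) on the eye-end wall, tray x = -110, y = -16 mm. At a tray turned by +90 degrees (anticlockwise from above) relative to the station it sits in the roller catch: it enters in the last 10 degrees, the push at the lug peaks at 8 to 15 N some 5 degrees before the end, then it snaps in, and a rubber stop ends the turn at 90 (within 2) degrees
- tray_push (a point): middle of the trailing face of the brass push lug, a fin (6 mm thick, 30 mm long, 22 mm high) that sticks out from the free outer corner in line with the eye and the corner; tray x = -136, y = 205 mm, 13 mm up, 246 mm from the pivot axis. Push here, square to the fin and round the pivot, so that the tray turns anticlockwise from above
- tray_corner (a point): the tray's free outer corner (red dot), opposite the eye, at the underside; tray x = -127, y = 187 mm
- dock_mark (a point): point fixed to the station, at bench level, where the tray's free outer corner stands when the tray is fully turned and caught; station x = -187, y = -127 mm
- air_unit: fixed grey box, 150 mm (its x) by 100 mm (y), top at 52 mm, with a black outlet on its +y side and a lever on top. Origin under its centre.
- air_lever (a joint): angle of the air lever in rad: 0 = off (red mark, lever points 45 degrees to the left of the unit's front, i.e. along 135 degrees in the unit's frame), growing as it swings anticlockwise from above to 1.57 (along 225 degrees); green mark at 60 degrees = 1.047 rad, white ticks every 15 degrees. It stays where it is left; about 1.5 N at the knob moves it.
- lever_knob (a point): middle of the upright round black knob (16 mm in diameter, 30 mm high, from 61 to 91 mm over the bench) at the end of the lever, 48 mm from the lever's axis
- lever_axis (a point): point on the lever's vertical hinge axis, at the height of the knob's middle
- wax_rose_mid (a point): middle of a blue-green half-carved wax rose, a disc 53 mm in diameter and 11 mm high (may be absent)
- wax_half_mid (a point): middle of a blue-green cut disc of carving wax, 42 mm (its x) by 46 mm (its y), 6 mm high (may be absent)
- ring_a_mid (a point): middle of a blue-green carved ring wax, a band 24 mm across (its x) with a small ball on its +y side (28 mm along y), 8 mm high, lying flat (may be absent)
- ring_b_mid (a point): middle of a green carved ring wax, a band 24 mm across (its x) with a small ball on its +y side (28 mm along y), 8 mm high, lying flat (may be absent)
- ring_c_mid (a point): middle of another blue-green carved ring wax, a band 24 mm across (its x) with a small ball on its +y side (28 mm along y), 8 mm high, lying flat (may be absent)
- the_arm_lamp: black bench lamp, fixed, an obstacle overhead on the left. From its origin its box head spans x = -240 to -160, y = -30 to 325, z = 205 to 290 mm; its arm runs from the head (x = -100, y = -40, z = 310) back to x = 170, y = -260, z = 400 mm
- jar_flux: amber jar with black lid, 43 mm in diameter, 55 mm high, a bystander; origin under its centre
- jar_talc: white jar with blue lid, 39 mm in diameter, 62 mm high, a bystander; origin under its centre
- dust_brush: wooden brush, 167 mm long (its y), 15 mm wide, 11 mm high, a bystander; origin under its centre
Not all that is in view belongs to the job. What is shaped like the part that bears wax_half_mid but brown or yellow is not meant.

How it is judged:
By the outcome, as a careful person would: the job done as asked, in the order asked, and still so for the second after the job is handed in, with the robot touching nothing.
Of wax_rose, wax_half, ring_a, ring_b, ring_c only 3 to 4 are there at a start; the rules pass over those that are not, and their reading is None.
At some moment in a run one of wax_rose, wax_half, ring_a, ring_b, ring_c may be knocked a few centimetres aside while the robot is not near it.
Once in a run the grip may slacken for a moment while it holds something.
It also fails if it takes over 192 s, if anything falls off the work surface, if the arm or the gripper's body presses on something with over 40 N, if the wrist force passes 120 N, or if a joint passes its speed limit or range.

## Working session

There is one attempt and no reset: what is moved stays moved. The work goes in short steps, Python scripts to look and compute and a tool call to move; the robot and the scene stay as the last step left them, time stands still between calls to the robot, and variables do not carry over. Pictures are saved under pics/ and viewed, and the job is handed in when it is done.

Besides the shell and the picture viewer there is one more tool, called after "Emit:" as name(argument=value, ...) on one line, values as JSON. servo_tool: Moves the arm, as the interface text tells. Its arguments: {"type":"object","properties":{"moves":{"type":"string"},"hand":{"type":"number"}},"required":["moves"]}

```bash
mkdir -p pics; ls; cat > h.py <<'E'
import numpy as np, cv2
from workcell import ctrl
from scipy.spatial.transform import Rotation as R
def snap(n,f):
    o=ctrl.get_obs(); im=ctrl.get_image(n); cv2.imwrite('pics/'+f+'.png',im['pixels'][:,:,::-1]); np.savez('pics/'+f+'.npz',ee=o['ee_pos'],ori=o['orientation'],**im); return o,im
E
python3 - <<'E'
from h import *
for n in ['top','side','wrist']:
    o,im=snap(n,n+'0')
    print(n,{k:v for k,v in im.items() if k not in('pixels','depth')})
print(o)
E
```

```text
pics
top {'vertical_fov': 42.716510926457055, 'cx': 318.53497272352337, 'cy': 193.61540160623667, 'xyz': array([ 467.47210944,   23.84512739, 1566.95235176]), 'attitude': array([ 0.02490356, -0.04862842, -1.5685637 ])}
side {'vertical_fov': 45.86304669463061, 'cx': 323.6937055991244, 'cy': 200.54646835159238, 'xyz': array([ -6.38871174, 887.493534  , 877.2256686 ]), 'attitude': array([ 0.33905597, -1.18229979, -2.33716083])}
wrist {'vertical_fov': 63.01695302613898, 'cx': 318.6466110146985, 'cy': 198.6349254850696, 'T_tool_cam': array([[-7.23483142e-04, -9.64028593e-01, -2.65797570e-01,
        -7.34122946e+01],
       [-5.70474546e-04,  2.65797994e-01, -9.64028579e-01,
        -1.42316572e+02],
       [ 9.99999576e-01, -5.45827677e-04, -7.42254142e-04,
        -2.17446288e+00],
       [ 0.00000000e+00,  0.00000000e+00,  0.00000000e+00,
         1.00000000e+00]])}
{'t': 0.1, 'qpos': array([-1.34303253e+00,  4.23735033e-01,  1.63060534e+00,  2.01211982e-05,
        1.08860784e+00, -1.90151228e-02]), 'qvel': array([ 2.62824009e-04, -2.11673459e-03, -2.54959250e-03,  8.53705425e-05,
       -1.30678177e-03,  1.95894384e-04]), 'joint_torque': array([ 9.93814101e-04, -5.45616138e+01, -2.74323589e+01,  6.45808037e-02,
        1.88131223e-02, -2.35721041e-05]), 'ee_pos': array([ 152.58949829, -605.59663385,  241.00100234]), 'orientation': array([-0.25935138,  2.09166747, -2.08882393]), 'ft_force': array([0.34680011, 0.36809319, 0.23858828]), 'moment': array([ 0.04160432, -0.03006521, -0.02178171]), 'width': 88.02814182646844}
```

View pics/top0.png

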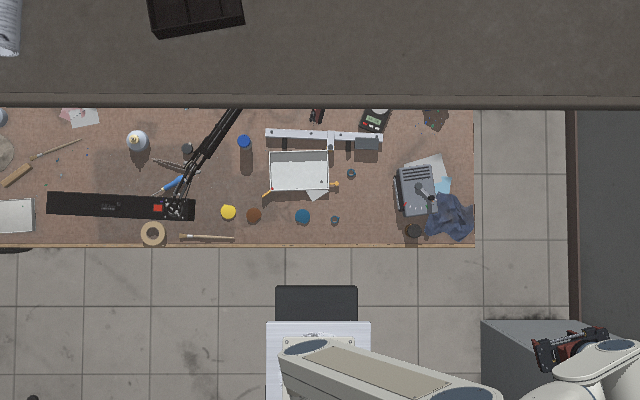

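View pics/side0.png

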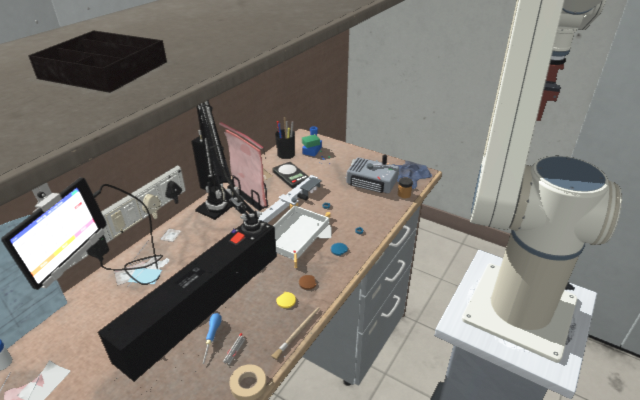

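View pics/wrist0.png

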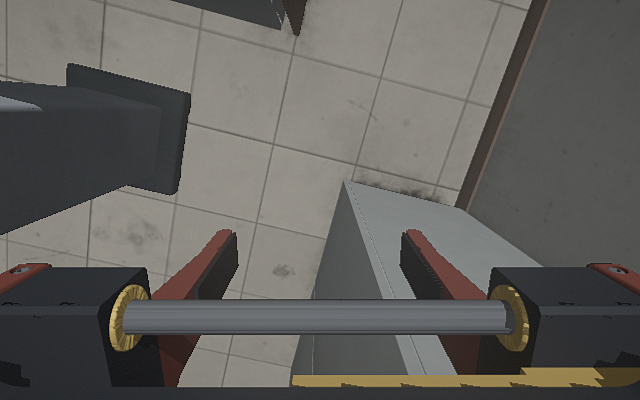

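```bash
cat >> h.py <<'E'
def K(im): 
    f=200/np.tan(np.radians(im['vertical_fov']/2)); return f,float(im['cx']),float(im['cy'])
def pose(im):
    if 'T_tool_cam' in im:
        T=np.eye(4);T[:3,:3]=R.from_rotvec(im['ori']).as_matrix();T[:3,3]=im['ee'];T=T@im['T_tool_cam']; return T[:3,:3],T[:3,3]
    return R.from_rotvec(im['attitude']).as_matrix(),np.array(im['xyz'])
def pl(im,u,v,z):
    f,cx,cy=K(im); Rm,p=pose(im); d=Rm@np.array([(u-cx)/f,-(v-cy)/f,-1]); return p+d*(z-p[2])/d[2]
def px(im,P):
    f,cx,cy=K(im); Rm,p=pose(im); c=Rm.T@(np.array(P)-p); return cx-f*c[0]/c[2], cy+f*c[1]/c[2]
def load(f): return dict(np.load('pics/'+f+'.npz'))
def crop(f,x0,y0,x1,y1,s):
    a=cv2.imread('pics/'+f+'.png')[y0:y1,x0:x1]; cv2.imwrite('pics/'+f+'_c%d_%d.png'%(x0,y0),cv2.resize(a,None,fx=s,fy=s,interpolation=cv2.INTER_CUBIC))
E
python3 - <<'E'
from h import *
crop('top0',220,100,480,250,3)
crop('top0',0,100,260,250,3)
crop('side0',230,140,450,290,3)
E
```

```text
(no output)
```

View pics/top0_c220_100.png

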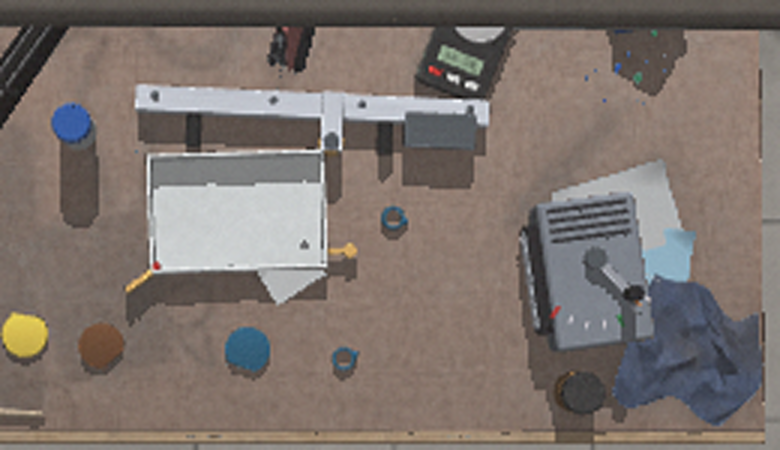

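View pics/top0_c0_100.png

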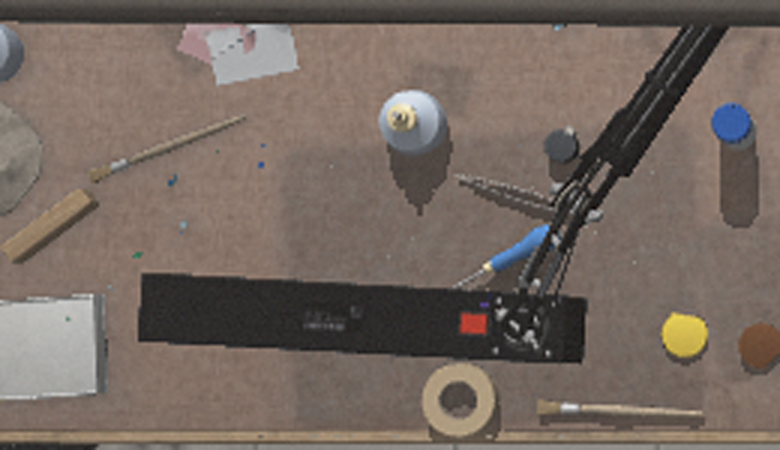

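View pics/side0_c230_140.png

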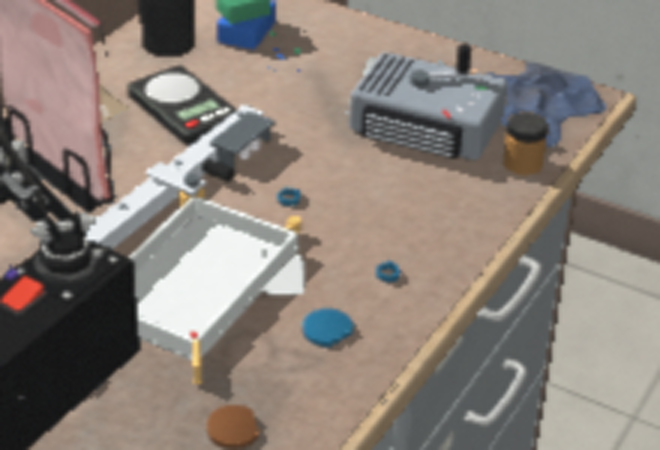

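```bash
python3 - <<'E'
from h import *
im=load('top0')
C=lambda x,y,s=3:(220+x/s,100+y/s)
for n,(x,y),z in [('pivot post',(332,141),39),('railL',(136,98),22),('railR',(490,113),22),('red corner',(157,266),24),('trayTL',(149,154),24),('trayTR',(324,151),24),('trayBR',(328,270),24),('lugend',(128,290),22),('spear',(350,250),20),('ring1',(394,219),4),('ring2',(344,359),4),('disc',(248,350),3),('brown',(101,347),3),('leveraxis',(595,259),76),('knob',(634,292),91),('boxTL',(537,197),52),('boxTR',(634,192),52),('boxBL',(551,347),52),('boxBR',(652,340),52),('jarflux',(578,389),55),('jartalc',(71,123),62),('edge',(400,433),0)]:
    print(n,pl(im,*C(x,y),z).round(0)[:2])
for n,(x,y) in [('lampR',(585,330)),('lampL',(140,308))]: print(n,pl(im,x/3,100+y/3,290).round())
print(im['depth'][200:216:3,100:195:20])
print(im['depth'][110:240:10,300])
E
```

```text
pivot post [679. -35.]
railL [725. 162.]
railR [ 711. -197.]
red corner [554. 140.]
trayTL [668. 149.]
trayTR [671. -28.]
trayBR [551. -32.]
lugend [530. 169.]
spear [571. -54.]
ring1 [ 604. -100.]
ring2 [461. -49.]
disc [470.  49.]
brown [473. 198.]
leveraxis [ 559. -291.]
knob [ 527. -325.]
boxTL [ 622. -239.]
boxTR [ 628. -335.]
boxBL [ 474. -252.]
boxBR [ 481. -352.]
jarflux [ 432. -278.]
jartalc [693. 223.]
edge [ 386. -106.]
lampR [486. 312. 290.]
lampL [503. 678. 290.]
[[1273.2047 1273.3856 1273.778  1276.4673 1255.8319]
 [1274.8359 1269.6078 1277.9973 1275.4012 1271.6787]
 [1269.7489 1267.273  1276.6956 1265.5946 1253.9744]
 [1271.5303 1273.4858 1279.2184 1268.3654 1261.8435]
 [1274.4532 1278.7366 1270.6866 1273.276  1266.3611]
 [1269.9404 1274.4899 1273.2281 1273.3751 1271.895 ]]
[1575.8633 1578.988  1559.2026 1577.3582 1581.2156 1568.1711 1567.6
 1568.5347 1575.0522 1569.6667 1559.0331 1556.7067 1558.4961]
```

```bash
python3 - <<'E'
from h import *
o=ctrl.get_obs(); print(R.from_rotvec(o['orientation']).as_matrix().round(3))
im=load('wrist0'); print(pose(im)[0].round(3),pose(im)[1].round())
d=load('top0')['depth']; print(d[10:110:10,320],d[40:110:10,440])
E
```

```text
[[-0.97  -0.     0.244]
 [-0.244  0.001 -0.97 ]
 [-0.    -1.    -0.001]]
[[ 0.245  0.935  0.258]
 [-0.97   0.236  0.064]
 [-0.001 -0.266  0.964]] [ 223. -586.  383.]
[1105.4625 1106.4601 1099.9589 1101.3706 1101.9286 1098.6681 1103.0001
 1094.519  1101.2866 1099.2539] [1106.7683 1106.0134 1104.5245 1108.9792 1102.9061 1100.774  1100.6042]
```

Emit:
servo_tool(moves="0.045 0.038 0 0 0 2;0.09 0.076 0 0 0 4;0.135 0.114 0 0 0 6;0.18 0.152 0 0 0 8;0.225 0.19 0 0 0 10;0.27 0.228 0 0 0 12;0.315 0.266 0 0 0 14;0.36 0.3 0 0 0 14")

```text
t: 1.15
ee_pos: [513.9, -304.4, 241.6]
orientation: [-0.489, 1.947, -1.946]
ft_force: [0.6, -0.9, 0.6]
width: 87.9
```

```bash
python3 - <<'E'
from h import *
o,im=snap('wrist','w1'); print(o['ee_pos'],o['qpos'],o['t'],R.from_rotvec(o['orientation']).as_matrix().round(3))
E
```

```text
[ 513.90755248 -304.40020134  241.58522427] [-5.54662467e-01  3.82971759e-01  1.69296567e+00 -4.43800197e-05
  1.06591952e+00  5.24279164e-01] 1.15 [[-0.881 -0.     0.472]
 [-0.472  0.    -0.881]
 [ 0.    -1.    -0.   ]]
```

View pics/w1.png

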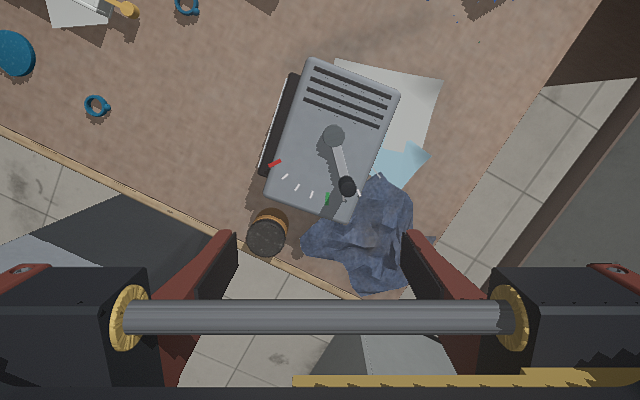

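```bash
python3 - <<'E'
from h import *
im=load('w1'); f,cx,cy=K(im);Rm,p=pose(im)
d=im['depth']
def P(u,v):
    z=d[v,u]; return (p+Rm@np.array([(u-cx)/f*z,-(v-cy)/f*z,-z])).round(0)
for n,u,v in [('axis',333,135),('knobtop',347,186),('red',274,163),('green',327,197),('bl',265,200),('br',350,221),('tl',311,58),('tr',400,92),('rag',375,200),('rag2',370,240),('rag3',390,190),('jar',264,237)]: print(n,P(u,v))
for n,u,v,z in [('axis',333,135,70),('knobtop',347,187,91),('red',274,163,52),('green',327,198,52),('tl',311,58,52),('tr',400,92,52),('bl',265,200,52),('br',350,221,52),('jar',264,240,55)]: print(n,pl(im,u,v,z).round(1))
# rag heights
ys,xs=np.mgrid[160:300:4,300:410:4]
h=[ (P(x,y)[2],x,y) for x,y in zip(xs.ravel(),ys.ravel()) if im['pixels'][y,x,2]>im['pixels'][y,x,0]*1.25]
print(sorted(h)[-8:])
crop('w1',240,40,440,240,3)
E
```

```text
axis [ 563. -292.   61.]
knobtop [ 530. -323.   91.]
red [ 509. -253.   51.]
green [ 503. -318.   51.]
bl [ 452. -261.   -1.]
br [ 481. -363.   13.]
tl [ 616. -240.   50.]
tr [ 637. -340.    1.]
rag [ 517. -377.   10.]
rag2 [ 472. -396.   14.]
rag3 [ 536. -387.    8.]
jar [ 432. -279.   54.]
axis [ 563.4 -291.3   70. ]
knobtop [ 529.2 -323.9   91. ]
red [ 509.3 -253.    52. ]
green [ 502.3 -318.7   52. ]
tl [ 615.3 -239.8   52. ]
tr [ 629.1 -330.    52. ]
bl [ 469.4 -262.    52. ]
br [ 491.5 -352.8   52. ]
jar [ 429.3 -280.7   55. ]
[(np.float64(18.0), np.int64(396), np.int64(252)), (np.float64(19.0), np.int64(396), np.int64(260)), (np.float64(20.0), np.int64(396), np.int64(264)), (np.float64(52.0), np.int64(328), np.int64(196)), (np.float64(384.0), np.int64(360), np.int64(208)), (np.float64(384.0), np.int64(372), np.int64(268)), (np.float64(384.0), np.int64(384), np.int64(192)), (np.float64(384.0), np.int64(408), np.int64(216))]
```

View pics/w1_c240_40.png

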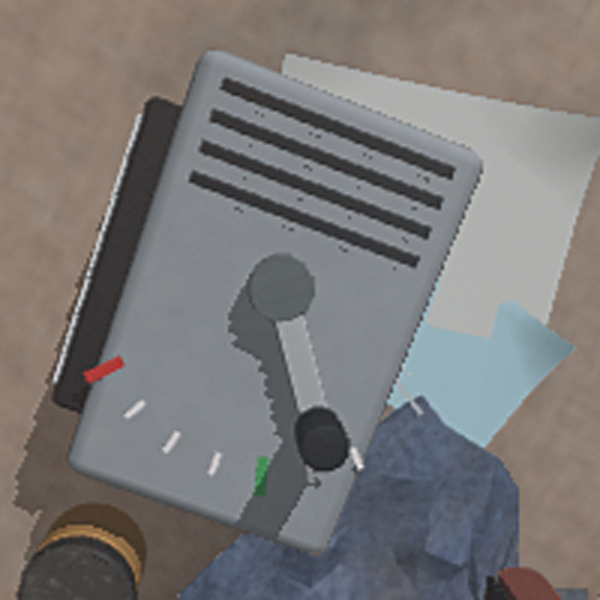

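Emit:
servo_tool(moves="0.008 -0.009 -0.03 0 0 -9;0.016 -0.018 -0.06 0 0 -18;0.016 -0.018 -0.09 0 0 -28;0.016 -0.018 -0.12 0 0 -28;0.016 -0.018 -0.14 0 0 -28;0.016 -0.018 -0.157 0 0 -28;0.016 -0.018 -0.157 0 0 -28")

```text
t: 2.08
ee_pos: [528.1, -323.7, 83.6]
orientation: [-0.005, 2.222, -2.22]
ft_force: [-0.3, 0.4, 1.1]
width: 87.5
```

Emit:
servo_tool(moves="0 0 0 0 0 0;0 0 0 0 0 0;0 0 0 0 0 0;0 0 0 0 0 0;0 0 0 0 0 0", hand=255)

```text
t: 2.7
ee_pos: [528.8, -324.1, 84.8]
orientation: [-0.002, 2.22, -2.22]
ft_force: [0.0, 0.0, -1.1]
width: 41.1
```

```bash
python3 - <<'E'
from h import *
o,im=snap('wrist','w2'); print(o['ee_pos'],o['t'],o['width'],o['ft_force'],R.from_rotvec(o['orientation']).as_matrix().round(3))
E
```

```text
[ 528.75098129 -324.06111843   84.82786857] 2.7 41.06188117305482 [ 0.04457335  0.02386379 -1.07656522] [[-1.     0.     0.002]
 [-0.002 -0.    -1.   ]
 [-0.    -1.     0.   ]]
```

View pics/w2.png

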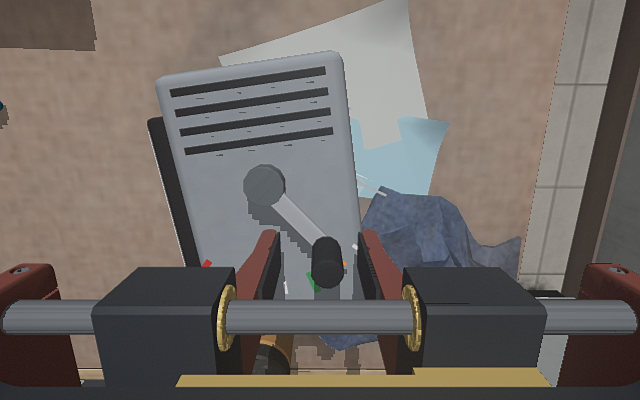

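Emit:
servo_tool(moves="0 0 0 0 0 0;0 0 0 0 0 0;0 0 0 0 0 0;0 0 0 0 0 0")

```text
t: 3.25
ee_pos: [527.1, -326.1, 84.7]
orientation: [-0.006, 2.219, -2.224]
ft_force: [-8.3, -10.8, 1.1]
width: 15.6
```

Emit:
servo_tool(moves="-0.0052 0.0064 0 0 0 0;-0.0091 0.0137 0 0 0 0;-0.0118 0.0215 0 0 0 0;-0.013 0.0296 0 0 0 0;-0.0128 0.0379 0 0 0 0;-0.0112 0.046 0 0 0 0;-0.0082 0.0536 0 0 0 0;-0.0043 0.0602 0 0 0 0")

```text
t: 4.25
ee_pos: [522.9, -265.2, 84.4]
orientation: [-0.006, 2.219, -2.223]
ft_force: [-20.1, -32.9, 0.7]
width: 15.4
```

Emit:
servo_tool(moves="-0.0002 0.0002 0 0 0 0;0 0 0 0 0 0")

```text
t: 4.5
ee_pos: [522.5, -265.8, 84.4]
orientation: [0.007, -2.219, 2.224]
ft_force: [-9.3, -11.8, 1.3]
width: 15.4
```

```bash
python3 - <<'E'
from h import *
o,im=snap('wrist','w3'); print(o['ee_pos'],o['t'],o['width'],o['ft_force'])
E
```

```text
[ 522.51997388 -265.76034531   84.42550313] 4.5 15.389140153098811 [ -9.3320511  -11.78646357   1.31031826]
```

View pics/w3.png

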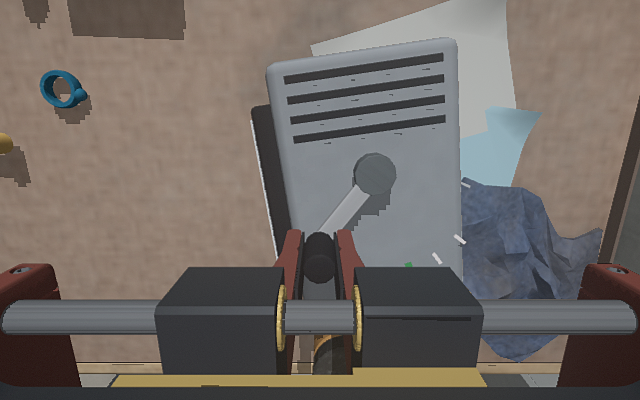

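Emit:
servo_tool(moves="0 0 0 0 0 0;0 0 0 0 0 0;0 0 0 0 0 0;0 0 0.04 0 0 0;0 0 0.09 0 0 0;0 0.03 0.12 0 0 0;0 0.09 0.12 0 0 0;0 0.15 0.12 0 0 0", hand=100)

```text
t: 5.55
ee_pos: [524.6, -112.4, 205.4]
orientation: [0.0, 2.22, -2.22]
ft_force: [0.6, 0.5, -0.5]
width: 53.5
```

```bash
python3 - <<'E'
from h import *
o,im=snap('wrist','w4'); print(o['ee_pos'],o['t'],o['width'],o['ft_force'])
E
```

```text
[ 524.608036   -112.40021795  205.44644183] 5.55 53.488650215458414 [ 0.60352794  0.51843951 -0.45359826]
```

View pics/w4.png

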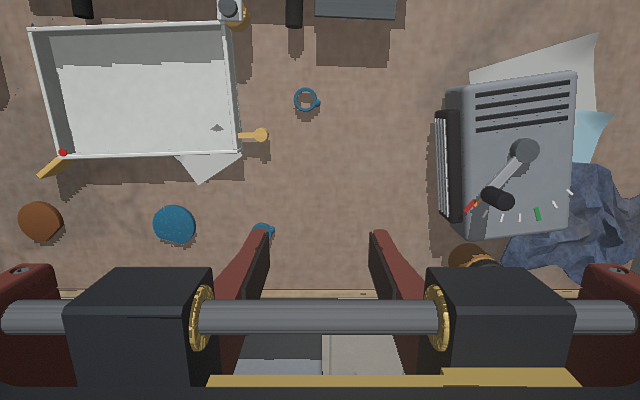

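```bash
python3 - <<'E'
from h import *
crop('w4',130,70,350,260,3.5)
im=load('w4')
hsv=cv2.cvtColor(im['pixels'],cv2.COLOR_RGB2HSV)
m=cv2.inRange(hsv,(85,120,50),(110,255,255))
m[:, 350:]=0
n,l,s,c=cv2.connectedComponentsWithStats(m)
for i in range(1,n):
    if s[i,4]>60: print(s[i],c[i],pl(im,*c[i],5)[:2].round(1))
for nme,u,v,z in [('corner red',62,153,24),('TL',30,28,24),('TR',232,22,24),('BR',239,151,24),('spear',262,135,18),('post',229,8,39),('lugtip',40,175,22),('lugbase',64,160,22)]: print(nme,pl(im,u,v,z).round(1))
E
```

```text
[295  88  25  23 169] [306.23668639  98.79289941] [607.4 -97.7]
[ 153  205   42   39 1261] [173.84853291 223.74147502] [474.1  50.6]
[252 223  23  17 105] [265.27619048 228.00952381] [469.2 -50.9]
corner red [554.9 144.   24. ]
TL [667.2 149.7  24. ]
TR [672.5 -32.4  24. ]
BR [557.3 -31.5  24. ]
spear [572.5 -53.9  18. ]
post [679.7 -34.2  39. ]
lugtip [532.3 172.4  22. ]
lugbase [547.7 145.   22. ]
```

View pics/w4_c130_70.png

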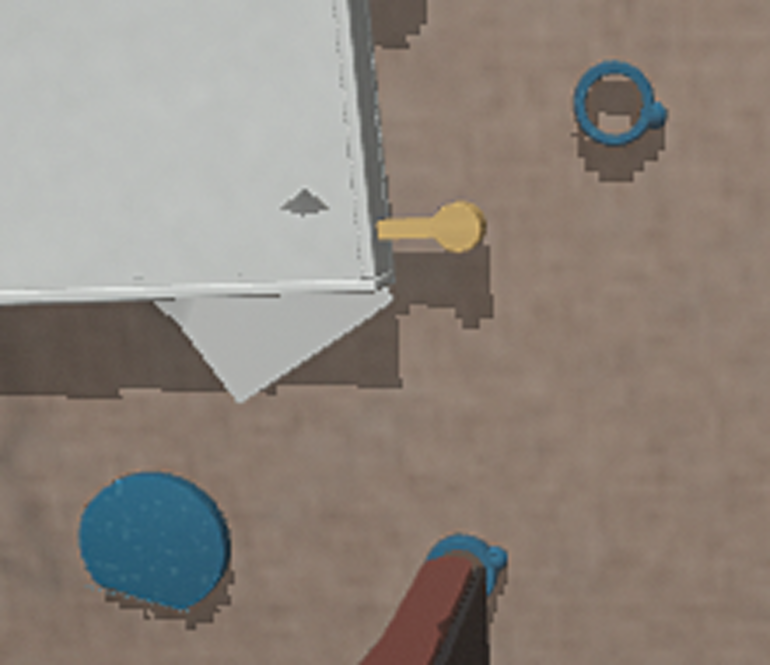

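```bash
python3 - <<'E'
from h import *
im=load('w4')
print('disc',pl(im,174,226,6).round(1),'ring1',pl(im,305.4,99.4,8).round(1))
crop('w1',0,0,220,150,3.5)
i1=load('w1'); hsv=cv2.cvtColor(i1['pixels'],cv2.COLOR_RGB2HSV)
m=cv2.inRange(hsv,(85,120,50),(110,255,255)); m[:,250:]=0
n,l,s,c=cv2.connectedComponentsWithStats(m)
for i in range(1,n):
    if s[i,4]>60: print(s[i],c[i],pl(i1,*c[i],5)[:2].round(1))
E
```

```text
disc [471.8  50.3   6. ] ring1 [606.7 -97.    8. ]
[175   0  24  14 139] [187.94964029   7.4676259 ] [ 603.2 -100.7]
[   0   30   36   46 1276] [15.14341693 53.03761755] [474.9  46. ]
[ 84  95  27  22 269] [ 96.27509294 105.6133829 ] [463.6 -47.6]
```

View pics/w1_c0_0.png

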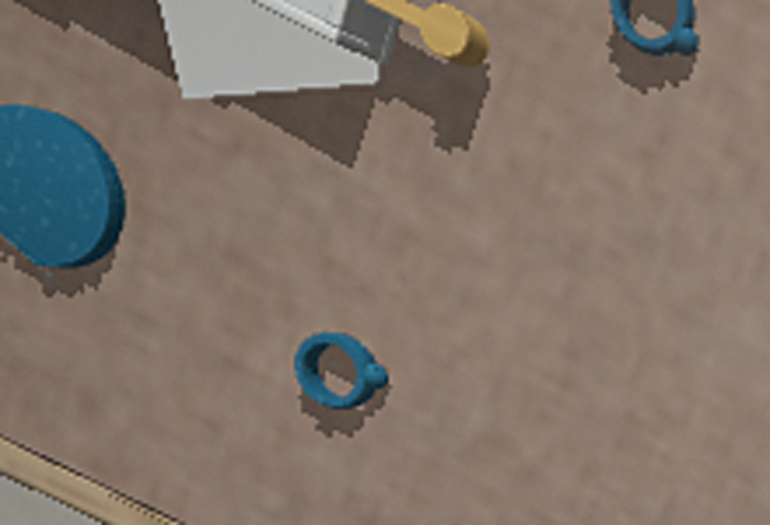

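Emit:
servo_tool(moves="-0.017 0.055 -0.02 0 0 -5;-0.035 0.11 -0.05 0 0 -10;-0.052 0.164 -0.09 0 0 -16;-0.052 0.164 -0.125 0 0 -16;-0.052 0.164 -0.155 0 0 -16;-0.052 0.164 -0.175 0 0 -16;-0.052 0.164 -0.184 0 0 -16;-0.052 0.164 -0.184 0 0 -16", hand=40)

```text
t: 6.6
ee_pos: [472.5, 50.2, 20.6]
orientation: [-0.288, -2.073, 2.073]
ft_force: [-0.4, -0.7, 0.1]
width: 73.8
```

```bash
python3 - <<'E'
from h import *
o,im=snap('wrist','w5'); print(o['ee_pos'],o['t'],o['width'],o['ft_force'])
E
```

```text
[472.46611027  50.23453858  20.55159169] 6.6 73.8469864853704 [-0.37517797 -0.67625933  0.10606985]
```

View pics/w5.png

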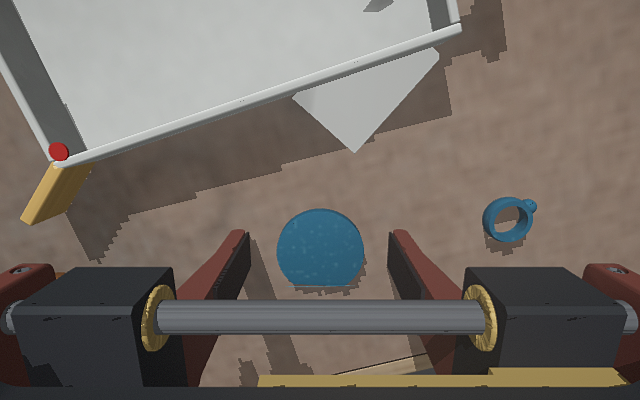

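Emit:
servo_tool(moves="0 0 0 0 0 0;0 0 0 0 0 0;0 0 0 0 0 0;0 0 0 0 0 0;0 0 0 0 0 0;0 0 0 0 0 0", hand=255)

```text
t: 7.4
ee_pos: [472.6, 50.1, 20.9]
orientation: [-0.289, -2.074, 2.073]
ft_force: [-0.2, -0.0, 5.8]
width: 44.1
```

Emit:
servo_tool(moves="0 0 0.02 0 0 0;0 0 0.05 0 0 0;0 0 0.07 0 0 0")

```text
t: 7.78
ee_pos: [472.5, 50.2, 91.5]
orientation: [-0.289, -2.074, 2.073]
ft_force: [0.2, -0.8, -0.5]
width: 44.2
```

```bash
python3 - <<'E'
from h import *
o,im=snap('wrist','w6'); print(o['ee_pos'],o['t'],o['width'],o['ft_force'])
E
```

```text
[472.50959165  50.20278299  91.53982119] 7.775 44.247269195813175 [ 0.17929836 -0.80460922 -0.50120754]
```

View pics/w6.png

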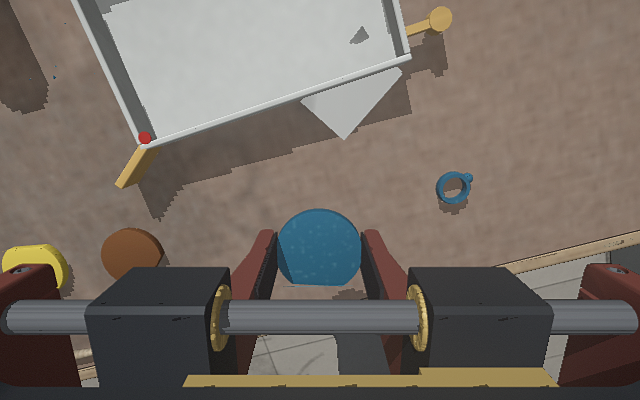

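Emit:
servo_tool(moves="0.035 0.01 0.01 0 0 4;0.07 0.02 0.01 0 0 8;0.105 0.03 0.01 0 0 12;0.14 0.038 0.01 0 0 16;0.14 0.038 0 0 0 16")

```text
t: 8.45
ee_pos: [615.1, 88.8, 90.4]
orientation: [0.0, 2.219, -2.218]
ft_force: [-0.1, 0.5, -0.3]
width: 44.3
```

```bash
python3 - <<'E'
from h import *
o,im=snap('wrist','w7'); print(o['ee_pos'],o['t'],o['width'],o['ft_force'])
E
```

```text
[615.07558189  88.76384946  90.41800084] 8.45 44.25887168249396 [-0.09383746  0.45221683 -0.27081759]
```

View pics/w7.png

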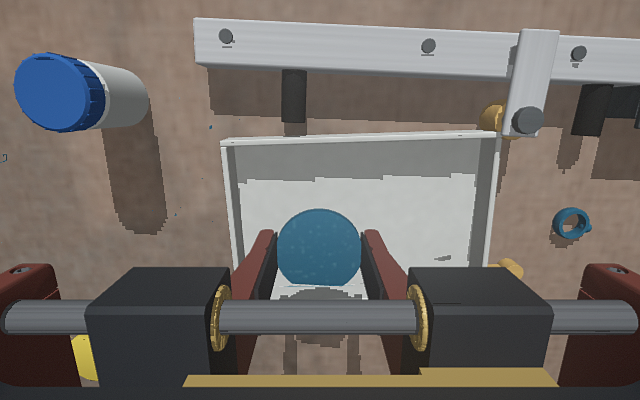

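Emit:
servo_tool(moves="0 0 -0.025 0 0 0;0 0 -0.045 0 0 0;0 0 -0.058 0 0 0;0 0 -0.066 0 0 0;0 0 -0.066 0 0 0")

```text
t: 9.12
ee_pos: [612.2, 88.1, 24.3]
orientation: [-0.003, 2.221, -2.221]
ft_force: [-0.7, 0.4, -0.1]
width: 44.1
```

Emit:
servo_tool(moves="0 0 0 0 0 0;0 0 0 0 0 0;0 0 0.01 0 0 0;0 0 0.05 0 0 0;0 -0.03 0.1 0 0 0;0 -0.06 0.13 0 0 0", hand=100)

```text
t: 9.88
ee_pos: [613.5, 27.8, 158.2]
orientation: [0.0, 2.218, -2.218]
ft_force: [-0.1, -0.3, 0.6]
width: 53.6
```

```bash
python3 - <<'E'
from h import *
o,im=snap('wrist','w8'); print(o['ee_pos'],o['t'],o['width'],o['ft_force'])
E
```

```text
[613.46239434  27.81624852 158.15308233] 9.875 53.556659230067886 [-0.10724614 -0.30864888  0.64818363]
```

View pics/w8.png

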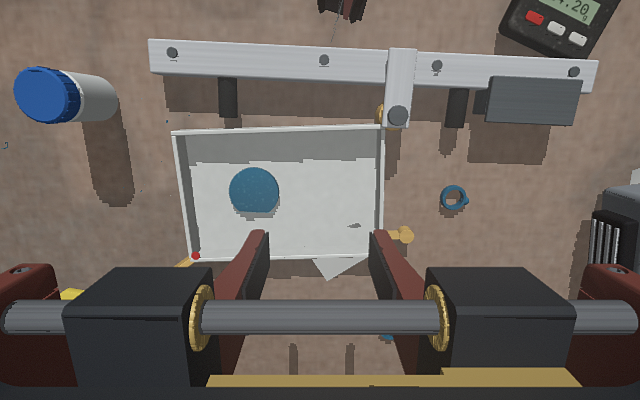

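Emit:
servo_tool(moves="-0.001 -0.02 0 0 0 10;-0.002 -0.04 0 0 0 20;-0.003 -0.06 0 0 0 30;-0.004 -0.08 0 0 0 40;-0.005 -0.1 0 0 0 50;-0.006 -0.125 -0.01 0 0 60;-0.006 -0.125 -0.03 0 0 70;-0.006 -0.125 -0.035 0 0 72", hand=125)

```text
t: 10.92
ee_pos: [605.6, -96.8, 119.0]
orientation: [-1.046, 1.437, -1.434]
ft_force: [0.4, 0.3, -0.5]
width: 44.6
```

Emit:
servo_tool(moves="0 0 0 0 0 0")

```text
t: 11.05
ee_pos: [606.3, -96.5, 119.8]
orientation: [-1.044, 1.437, -1.436]
ft_force: [-0.2, -0.5, 0.3]
width: 45.1
```

```bash
python3 - <<'E'
from h import *
o,im=snap('wrist','w9'); print(o['ee_pos'],o['t'],o['width'],o['ft_force']); i=load('w9')
hsv=cv2.cvtColor(i['pixels'],cv2.COLOR_RGB2HSV)
m=cv2.inRange(hsv,(85,120,50),(110,255,255))
n,l,s,c=cv2.connectedComponentsWithStats(m)
for k in range(1,n):
    if s[k,4]>60: print(s[k],c[k],pl(i,*c[k],5)[:2].round(1))
T=R.from_rotvec(i['ori']).as_matrix(); print('tip px',px(i,i['ee']+19*T[:,1]),px(i,np.r_[i['ee'][:2],8]))
E
```

```text
[606.32857663 -96.48088492 119.76440697] 11.05 45.0514267723351 [-0.16989848 -0.46900347  0.32728621]
[119 185  32  29 502] [135.21314741 199.07171315] [464.3 -46.8]
[307 189  27  32 275] [320.48       203.79636364] [607.2 -97.3]
tip px (np.float64(319.3421911325715), np.float64(252.9812341252776)) (np.float64(319.13100008141), np.float64(204.20237410395822))
```

View pics/w9.png

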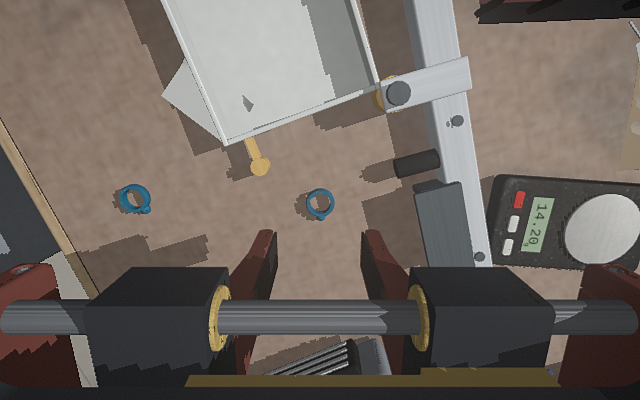

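Emit:
servo_tool(moves="0.001 0.002 -0.03 0 0 0;0.001 0.002 -0.06 0 0 0;0.001 0.002 -0.085 0 0 0;0.001 0.002 -0.0985 0 0 0;0.001 0.002 -0.0985 0 0 0")

```text
t: 11.72
ee_pos: [607.5, -94.6, 21.1]
orientation: [-1.045, 1.436, -1.435]
ft_force: [-0.0, 0.1, -0.3]
width: 44.7
```

Emit:
servo_tool(moves="0 0 0 0 0 0;0 0 0 0 0 0;0 0 0 0 0 0;0 0 0 0 0 0;0 0 0.02 0 0 0;0 0 0.05 0 0 0;0 0 0.08 0 0 0", hand=255)

```text
t: 12.6
ee_pos: [607.3, -94.8, 102.9]
orientation: [-1.045, 1.435, -1.435]
ft_force: [-0.3, 0.5, -0.2]
width: 21.6
```

```bash
python3 - <<'E'
from h import *
o,im=snap('wrist','w10'); print(o['ee_pos'],o['t'],o['width'],o['ft_force'])
E
```

```text
[607.33796081 -94.84862097 102.91552606] 12.6 21.551012542734846 [-0.30582965  0.50981896 -0.23052914]
```

View pics/w10.png

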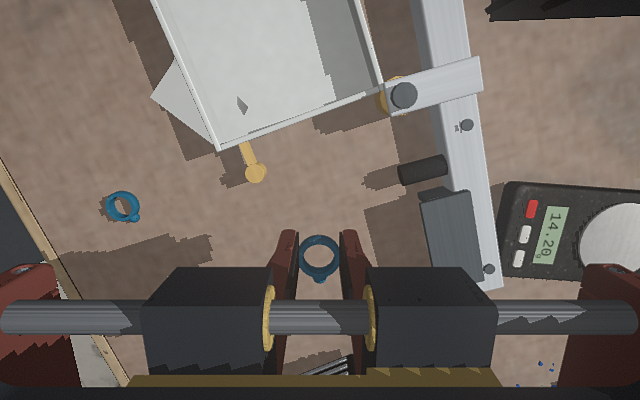

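Emit:
servo_tool(moves="0.002 0.04 0 0 0 0;0.004 0.09 0 0 0 0;0.006 0.13 0 0 0 0;0.006 0.13 -0.02 0 0 0;0.006 0.13 -0.045 0 0 0;0.006 0.13 -0.065 0 0 0;0.006 0.13 -0.0765 0 0 0;0.006 0.13 -0.0765 0 0 0")

```text
t: 13.65
ee_pos: [613.0, 34.6, 23.8]
orientation: [-1.046, 1.436, -1.435]
ft_force: [-0.9, 0.4, -1.0]
width: 21.5
```

Emit:
servo_tool(moves="0 0 0 0 0 0;0 0 0 0 0 0;0 0 0.01 0 0 0;0 0 0.05 0 0 0;-0.03 -0.02 0.1 0 0 10;-0.075 -0.04 0.1 0 0 20;-0.12 -0.06 0.1 0 0 30;-0.149 -0.082 0.1 0 0 40", hand=125)

```text
t: 14.65
ee_pos: [462.5, -47.1, 125.6]
orientation: [-1.37, 0.915, -0.916]
ft_force: [0.3, 0.7, 0.5]
width: 45.0
```

Emit:
servo_tool(moves="0 0 0 0 0 0")

```text
t: 14.78
ee_pos: [462.5, -47.6, 125.5]
orientation: [-1.367, 0.921, -0.921]
ft_force: [1.0, 0.0, -0.4]
width: 44.6
```

```bash
python3 - <<'E'
from h import *
o,im=snap('wrist','w11'); print(o['ee_pos'],o['t'],o['width'],o['ft_force']); i=load('w11')
hsv=cv2.cvtColor(i['pixels'],cv2.COLOR_RGB2HSV)
m=cv2.inRange(hsv,(85,120,50),(110,255,255))
n,l,s,c=cv2.connectedComponentsWithStats(m)
for k in range(1,n):
    if s[k,4]>60: print(s[k],c[k],pl(i,*c[k],5)[:2].round(1))
print(px(i,np.r_[i['ee'][:2],8]))
E
```

```text
[462.52887912 -47.63737363 125.47470121] 14.775 44.61162464023514 [ 1.00467478  0.02600691 -0.39160063]
[ 536   82   60   61 2676] [566.67227205 112.44730942] [615.4  91.9]
[514 168  27  27 166] [527.6626506  180.89156627] [616.4  33.5]
[306 188  27  29 244] [319.40983607 200.95491803] [464.1 -47. ]
(np.float64(317.3445141441561), np.float64(201.9852377920072))
```

View pics/w11.png

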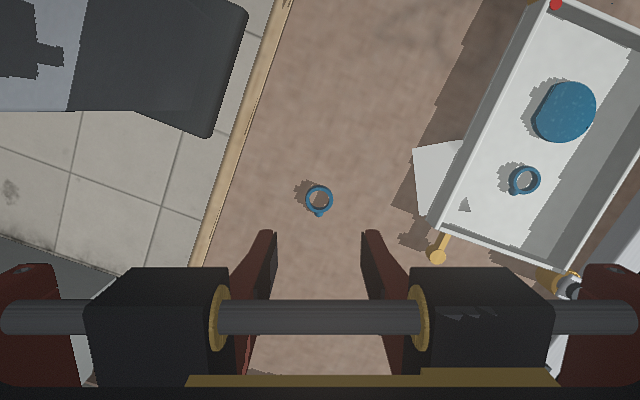

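Emit:
servo_tool(moves="0 0.003 -0.03 0 0 0;0 0.003 -0.06 0 0 0;0 0.003 -0.09 0 0 0;0 0.003 -0.1035 0 0 0;0 0.003 -0.1035 0 0 0")

```text
t: 15.45
ee_pos: [465.1, -43.6, 20.8]
orientation: [-1.367, 0.921, -0.92]
ft_force: [-0.8, -0.2, -0.6]
width: 45.0
```

Emit:
servo_tool(moves="0 0 0 0 0 0;0 0 0 0 0 0;0 0 0 0 0 0;0 0 0 0 0 0;0 0 0.02 0 0 0;0 0 0.05 0 0 0;0 0 0.08 0 0 0", hand=255)

```text
t: 16.32
ee_pos: [464.1, -43.8, 101.9]
orientation: [-1.368, 0.921, -0.92]
ft_force: [-0.7, 0.5, 0.1]
width: 21.6
```

```bash
python3 - <<'E'
from h import *
o,im=snap('wrist','w12'); print(o['ee_pos'],o['t'],o['width'],o['ft_force'])
E
```

```text
[464.06604216 -43.83691966 101.92715581] 16.325 21.63515483024702 [-0.70503001  0.45405297  0.12787316]
```

View pics/w12.png

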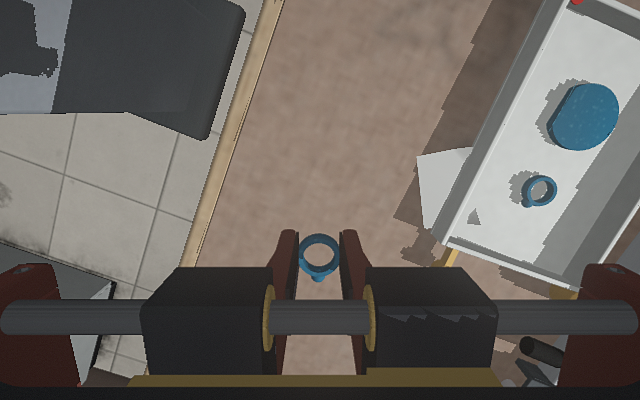

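Emit:
servo_tool(moves="0.045 0.015 0 0 0 0;0.095 0.03 0 0 0 0;0.141 0.043 0 0 0 0;0.141 0.043 -0.02 0 0 0;0.141 0.043 -0.045 0 0 0;0.141 0.043 -0.065 0 0 0;0.141 0.043 -0.0765 0 0 0;0.141 0.043 -0.0765 0 0 0")

```text
t: 17.38
ee_pos: [604.7, -1.0, 23.8]
orientation: [-1.368, 0.921, -0.919]
ft_force: [0.6, -0.1, 0.2]
width: 21.4
```

Emit:
servo_tool(moves="0 0 0 0 0 0;0 0 0 0 0 0;0 0 0.01 0 0 0;0 0 0.05 0 0 0;0 0 0.1 0 0 0;-0.03 0 0.14 0 0 -10;-0.06 0 0.17 0 0 -20;-0.06 0 0.17 0 0 -20", hand=125)

```text
t: 18.38
ee_pos: [545.3, -0.8, 197.7]
orientation: [-1.224, 1.178, -1.184]
ft_force: [0.4, 0.3, 0.4]
width: 44.7
```

```bash
python3 - <<'E'
from h import *
o,im=snap('wrist','w13'); print(o['ee_pos'],o['t'],o['width'],o['ft_force'],o['qpos'])
snap('side','s13')
E
```

```text
[545.31640421  -0.8139458  197.71255047] 18.375 44.73238043340028 [0.42435414 0.34565853 0.35244276] [-2.33162156e-02  3.62937538e-01  1.84413749e+00 -6.94212027e-07
  9.29996085e-01 -6.08482842e-02]
```

View pics/w13.png

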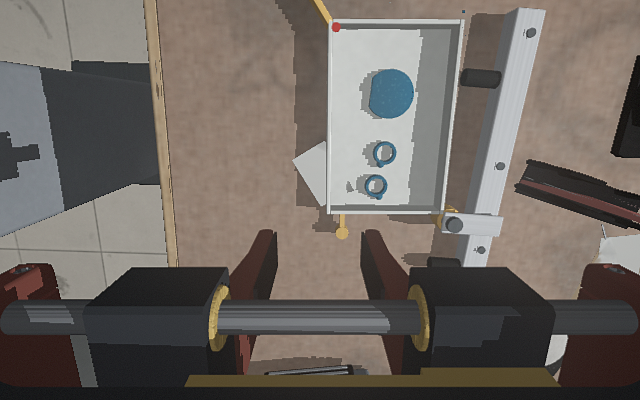

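View pics/s13.png

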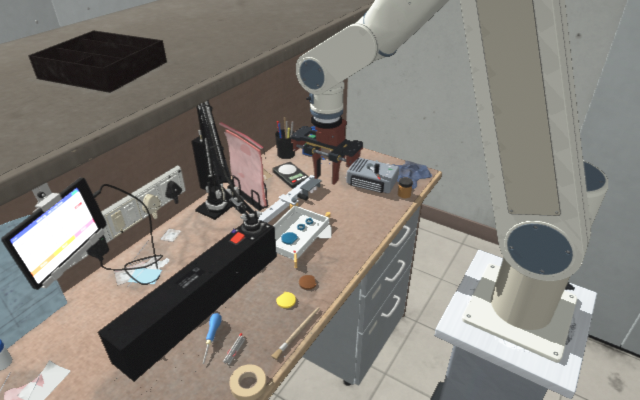

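```bash
python3 - <<'E'
from h import *
for f,z in [('top0',5),('side0',5)]:
    i=load(f); hsv=cv2.cvtColor(i['pixels'],cv2.COLOR_RGB2HSV)
    m=cv2.inRange(hsv,(38,90,40),(112,255,255))
    n,l,s,c=cv2.connectedComponentsWithStats(m)
    for k in range(1,n):
        if s[k,4]>6: print(f,s[k],hsv[l==k].mean(0).round(),pl(i,*c[k],5)[:2].round(0))
i=load('w13')
for nme,u,v,z in [('red',336,27,24),('BRin',327,213,24),('TL?',463,19,24),('TR',446,210,24),('post',454,225,39),('spear',342,233,18),('railfar',531,10,22),('railnear',483,250,22)]: print(nme,pl(i,u,v,z).round(1))
crop('s13',230,180,450,320,3.5)
E
```

```text
top0 [237 134  13  14 131] [110. 159. 155.] [703. 231.]
top0 [347 169   9   7  21] [102. 125. 116.] [607. -99.]
top0 [164 175  19  15 101] [107. 134. 169.] [573. 444.]
top0 [295 209  15  15 167] [101. 142. 121.] [473.  50.]
top0 [331 216   8   7  21] [102. 125. 117.] [463. -49.]
side0 [303 126  19  30 374] [ 94. 146. 126.] [ 856. -400.]
side0 [279 130   3   8  15] [110. 136.  83.] [ 998. -393.]
side0 [ 71 189   7   7  30] [ 98. 121. 223.] [1325.  269.]
side0 [323 203   7   5  25] [100. 125. 109.] [ 604. -100.]
side0 [356 227   7   7  30] [100. 131. 111.] [461. -50.]
side0 [331 243  17  12 154] [100. 165. 144.] [471.  49.]
side0 [206 313  15  28 234] [105. 131. 182.] [581. 427.]
side0 [  0 339   4  13  34] [108. 152. 106.] [938. 716.]
red [556.2 143.5  24. ]
BRin [556.1 -28.1  24. ]
TL? [666.8 154.2  24. ]
TR [676.8 -20.4  24. ]
post [680.5 -31.   39. ]
spear [573.2 -51.6  18. ]
railfar [726.  164.1  22. ]
railnear [723.3 -63.8  22. ]
```

View pics/s13_c230_180.png

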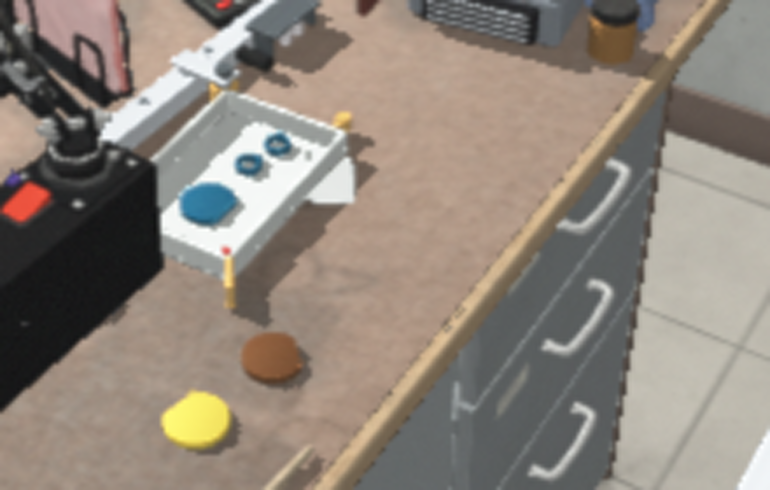

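```bash
python3 - <<'E'
from h import *
i=load('top0'); f,cx,cy=K(i);Rm,p=pose(i); d=i['depth']
vs,us=np.mgrid[100:230,30:260]
z=d[vs,us]; 
P=np.stack([(us-cx)/f*z,-(vs-cy)/f*z,-z],-1)@Rm.T+p
ok=(z>0)&(P[...,2]>120)&(P[...,2]<450)&(im:=i['pixels'][vs,us].max(-1)<90)
Q=P[ok]
for x0 in range(400,760,20):
    q=Q[(Q[:,0]>=x0)&(Q[:,0]<x0+20)]
    if len(q): print(x0,len(q),'ymin',np.percentile(q[:,1],1).round(),'z at ymin',np.median(q[q[:,1]<np.percentile(q[:,1],5)][:,2]).round(), 'zmin',np.percentile(q[:,2],2).round())
E
```

```text
440 1 ymin 336.0 z at ymin nan zmin 203.0
460 707 ymin 332.0 z at ymin 246.0 zmin 225.0
480 1113 ymin 331.0 z at ymin 255.0 zmin 243.0
500 1144 ymin 330.0 z at ymin 257.0 zmin 246.0
520 430 ymin 328.0 z at ymin 308.0 zmin 282.0
540 69 ymin 322.0 z at ymin 310.0 zmin 297.0
560 72 ymin 299.0 z at ymin 309.0 zmin 294.0
580 105 ymin 294.0 z at ymin 320.0 zmin 298.0
600 108 ymin 274.0 z at ymin 306.0 zmin 298.0
620 171 ymin 259.0 z at ymin 323.0 zmin 305.0
640 157 ymin 244.0 z at ymin 324.0 zmin 312.0
660 147 ymin 228.0 z at ymin 338.0 zmin 322.0
680 128 ymin 212.0 z at ymin 341.0 zmin 329.0
700 127 ymin 197.0 z at ymin 355.0 zmin 337.0
720 43 ymin 190.0 z at ymin 351.0 zmin 341.0
  return _methods._mean(a, axis=axis, dtype=dtype,
  ret = ret.dtype.type(ret / rcount)
```

Emit:
servo_tool(moves="0.002 0.03 0 0 0 -10;0.004 0.06 0 0 0 -20;0.006 0.09 0 0 0 -30;0.008 0.12 0 0 0 -40;0.01 0.15 -0.03 0 0 -50;0.012 0.18 -0.055 0 0 -58;0.012 0.18 -0.075 0 0 -58;0.012 0.18 -0.075 0 0 -58", hand=255)

```text
t: 19.48
ee_pos: [556.3, 179.2, 116.8]
orientation: [-0.585, 1.882, -1.882]
ft_force: [-0.5, 0.1, 0.9]
width: 0.6
```

```bash
python3 - <<'E'
from h import *
o,im=snap('wrist','w14'); print(o['ee_pos'],o['t'],o['width'],o['ft_force'],o['qpos'])
i=load('w14'); T=R.from_rotvec(i['ori']).as_matrix(); print(T.round(3),px(i,np.r_[i['ee'][:2],13]))
E
```

```text
[556.32848444 179.22497476 116.7603553 ] 19.475 0.6098517682926361 [-0.50893807  0.1342828   0.92528086] [ 2.91308959e-01  5.34513640e-01  1.79401598e+00 -3.31505242e-05
  8.18076022e-01  1.26384345e+00]
[[-0.826 -0.005  0.563]
 [-0.563 -0.001 -0.826]
 [ 0.005 -1.    -0.001]] (np.float64(320.8491805596059), np.float64(205.63914937916067))
```

View pics/w14.png

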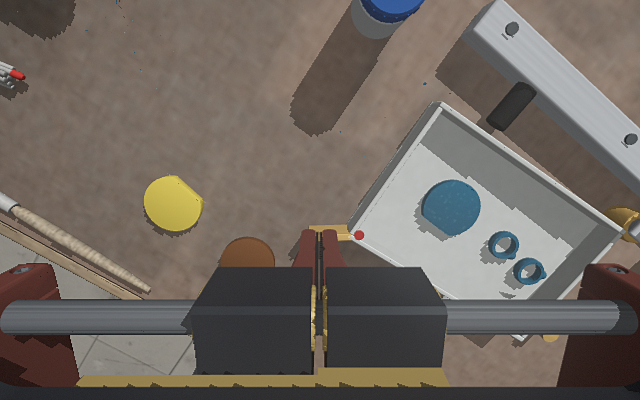

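```bash
python3 - <<'E'
from h import *
i=load('w14')
crop('w14',280,200,400,290,6)
E
```

```text
(no output)
```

View pics/w14_c280_200.png

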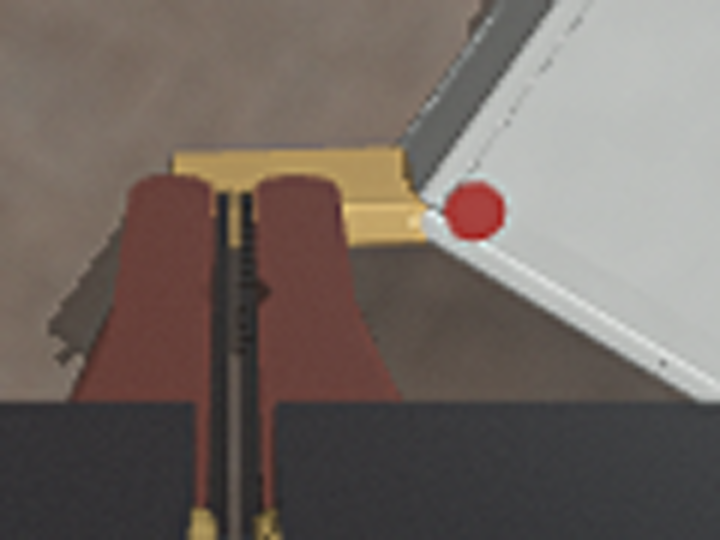

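```bash
python3 - <<'E'
from h import *
i=load('w14')
T=R.from_rotvec(i['ori']).as_matrix(); ee=i['ee']
for u,v,z in [(308.7,225.3,0),(347.5,225,0),(351,233.8,22),(359,235,24)]:
    q=pl(i,u,v,z); r=q-ee; print(q.round(1),'radial along -jaw',(-r@T[:,2]).round(1),'behind(-x tool)',(-r@T[:,0]).round(1))
for pv in [(680,-34),(680,-37)]:
  a=pl(i,308.7,225.3,0)[:2]-pv; b=pl(i,347.5,225,0)[:2]-pv; c=pl(i,359,235,24)[:2]-pv
  for x in(a,b,c): print(pv,np.hypot(*x).round(1),np.degrees(np.arctan2(x[1],x[0])).round(2))
E
```

```text
[533.  175.6   0. ] radial along -jaw 9.9 behind(-x tool) -20.7
[551.7 148.7   0. ] radial along -jaw -22.8 behind(-x tool) -20.4
[552.9 148.5  22. ] radial along -jaw -23.6 behind(-x tool) -19.7
[556.1 143.5  24. ] radial along -jaw -29.6 behind(-x tool) -19.8
(680, -34) 256.0 125.04
(680, -34) 223.3 125.07
(680, -34) 216.4 124.91
(680, -37) 258.4 124.66
(680, -37) 225.7 124.63
(680, -37) 218.9 124.46
```

Emit:
servo_tool(moves="-0.003 -0.005 -0.02 0 0 0;-0.003 -0.005 -0.045 0 0 0;-0.003 -0.005 -0.07 0 0 0;-0.003 -0.005 -0.088 0 0 0;-0.003 -0.005 -0.095 0 0 0;-0.003 -0.005 -0.095 0 0 0")

```text
t: 20.27
ee_pos: [554.6, 174.1, 24.7]
orientation: [-0.578, 1.882, -1.882]
ft_force: [-0.7, 0.5, 0.3]
width: 0.4
```

```bash
python3 - <<'E'
from h import *
o,im=snap('wrist','w15'); print(o['ee_pos'],o['t'],o['ft_force'])
crop('w15',200,180,460,290,3)
C=np.array([681,-37]); J0=-56
def tcp(phi,g): a=np.radians(phi); return C+246*np.array([np.cos(a),np.sin(a)])+g*np.array([np.sin(a),-np.cos(a)])
s=np.array([554.4,174.2])
for k,phi in enumerate([124.6]+list(np.arange(126,214,2.5))): print(phi,(tcp(phi,10)-s).round(1),end='; ')
E
```

```text
[554.63312    174.08682079  24.72053509] 20.275 [-0.69372655  0.53226351  0.32436856]
124.6 [-4.9 -3. ]; 126.0 [-9.9 -6.3]; 128.5 [-18.7 -12.5]; 131.0 [-27.2 -19. ]; 133.5 [-35.5 -25.9]; 136.0 [-43.4 -33.1]; 138.5 [-51.  -40.7]; 141.0 [-58.3 -48.6]; 143.5 [-65.2 -56.8]; 146.0 [-71.8 -65.3]; 148.5 [-77.9 -74.1]; 151.0 [-83.7 -83.2]; 153.5 [-89.1 -92.5]; 156.0 [ -94.1 -102. ]; 158.5 [ -98.6 -111.7]; 161.0 [-102.7 -121.7]; 163.5 [-106.4 -131.7]; 166.0 [-109.7 -142. ]; 168.5 [-112.5 -152.4]; 171.0 [-114.8 -162.8]; 173.5 [-116.7 -173.4]; 176.0 [-118.1 -184.1]; 178.5 [-119.1 -194.8]; 181.0 [-119.5 -205.5]; 183.5 [-119.6 -216.2]; 186.0 [-119.1 -227. ]; 188.5 [-118.2 -237.7]; 191.0 [-116.8 -248.3]; 193.5 [-114.9 -258.9]; 196.0 [-112.6 -269.4]; 198.5 [-109.9 -279.8]; 201.0 [-106.6 -290. ]; 203.5 [-103.  -300.1]; 206.0 [ -98.9 -310.1]; 208.5 [ -94.4 -319.8]; 211.0 [ -89.4 -329.3]; 213.5 [ -84.1 -338.6];
```

View pics/w15_c200_180.png

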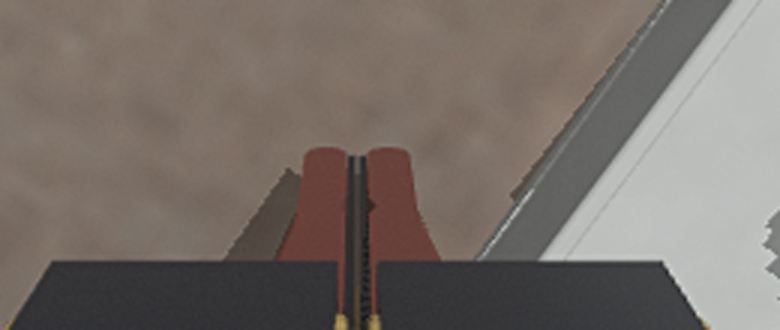

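Emit:
servo_tool(moves="-0.0025 -0.0015 0 0 0 0;-0.0049 -0.003 0 0 0 0.6;-0.0075 -0.0047 0 0 0 1.3;-0.0099 -0.0063 0 0 0 2;-0.0143 -0.0094 0 0 0 3.2;-0.0187 -0.0125 0 0 0 4.5;-0.0272 -0.019 0 0 0 7;-0.0355 -0.0259 0 0 0 9.5")

```text
t: 21.32
ee_pos: [518.8, 148.1, 24.8]
orientation: [-0.712, 1.774, -1.774]
ft_force: [3.2, 3.0, 2.5]
width: 0.6
```

```bash
python3 - <<'E'
from h import *
o,im=snap('side','s16'); print(o['ee_pos'],o['t'],o['ft_force'])
crop('s16',200,160,440,320,3)
E
```

```text
[518.79257077 148.10397981  24.84021524] 21.325 [3.1697715  3.03416226 2.54504551]
```

View pics/s16_c200_160.png

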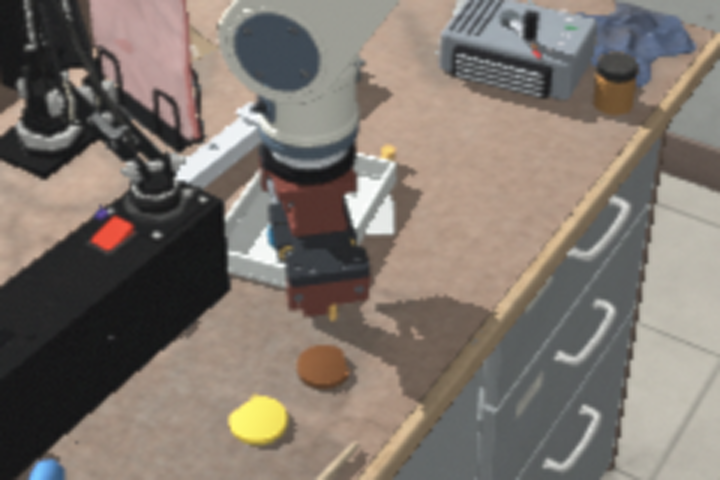

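Emit:
servo_tool(moves="-0.0079 -0.0072 0 0 0 2.5;-0.0155 -0.0148 0 0 0 5;-0.0228 -0.0227 0 0 0 7.5;-0.0297 -0.0309 0 0 0 10;-0.0363 -0.0394 0 0 0 12.5;-0.0424 -0.0482 0 0 0 15;-0.0482 -0.0573 0 0 0 17.5;-0.0536 -0.0666 0 0 0 20")

```text
t: 22.38
ee_pos: [464.9, 81.3, 24.6]
orientation: [-0.957, 1.539, -1.538]
ft_force: [1.8, 1.6, 0.9]
width: 0.4
```

```bash
python3 - <<'E'
from h import *
o,im=snap('wrist','w17'); print(o['ee_pos'],o['t'],o['ft_force'],o['qpos'])
E
```

```text
[464.85836278  81.29649772  24.56838175] 22.375 [1.83160201 1.62536133 0.90388591] [ 1.47937851e-01  5.90764195e-01  2.06418657e+00 -8.13535698e-05
  4.87144752e-01  6.06635015e-01]
```

View pics/w17.png

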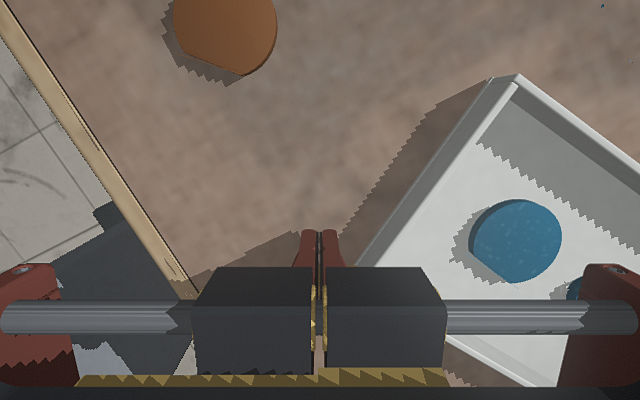

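Emit:
servo_tool(moves="-0.005 -0.0095 0 0 0 2.5;-0.0095 -0.0192 0 0 0 5;-0.0136 -0.0292 0 0 0 7.5;-0.0173 -0.0392 0 0 0 10;-0.0206 -0.0495 0 0 0 12.5;-0.0234 -0.0599 0 0 0 15;-0.0257 -0.0703 0 0 0 17.5;-0.0276 -0.0809 0 0 0 20")

```text
t: 23.42
ee_pos: [437.2, 0.5, 24.5]
orientation: [-1.156, 1.291, -1.289]
ft_force: [0.9, 1.5, 0.2]
width: 0.1
```

```bash
python3 - <<'E'
from h import *
o=ctrl.get_obs(); print(o['ee_pos'],o['t'],o['ft_force'],o['qpos'])
E
```

```text
[437.16925411   0.52096715  24.47118199] 23.425 [0.88902852 1.54794295 0.16818815] [-2.60094855e-02  5.67249825e-01  2.13780115e+00 -8.07139840e-05
  4.37717131e-01  8.43584150e-02]
```

Emit:
servo_tool(moves="-0.0014 -0.0107 0 0 0 2.5;-0.0024 -0.0214 0 0 0 5;-0.0028 -0.0321 0 0 0 7.5;-0.0029 -0.0428 0 0 0 10;-0.0024 -0.0536 0 0 0 12.5;-0.0015 -0.0643 0 0 0 15;-0.0001 -0.0749 0 0 0 17.5;0.0018 -0.0855 0 0 0 20")

```text
t: 24.42
ee_pos: [438.6, -84.7, 24.4]
orientation: [-1.314, 1.033, -1.03]
ft_force: [1.4, 2.4, 0.0]
width: 0.8
```

```bash
python3 - <<'E'
from h import *
o,im=snap('wrist','w18'); print(o['ee_pos'],o['t'],o['ft_force'],o['qpos'])
C=np.array([681,-37])
def tcp(phi,g): a=np.radians(phi); return C+246*np.array([np.cos(a),np.sin(a)])+g*np.array([np.sin(a),-np.cos(a)])
for phi in np.arange(194,216,1): print(phi,(tcp(phi,10)-tcp(193.5,10)).round(1),end='; ')
E
```

```text
[438.60780899 -84.71668716  24.37853911] 24.425 [1.44026778 2.44502866 0.04077532] [-2.17476025e-01  5.73980225e-01  2.11692440e+00  1.20786060e-04
  4.52923056e-01 -4.56273597e-01]
194 [ 0.4 -2.1]; 195 [ 1.3 -6.3]; 196 [  2.3 -10.5]; 197 [  3.4 -14.7]; 198 [  4.5 -18.8]; 199 [  5.7 -22.9]; 200 [  7. -27.]; 201 [  8.3 -31.1]; 202 [  9.7 -35.2]; 203 [ 11.2 -39.2]; 204 [ 12.7 -43.2]; 205 [ 14.4 -47.2]; 206 [ 16.1 -51.1]; 207 [ 17.8 -55.1]; 208 [ 19.6 -59. ]; 209 [ 21.5 -62.8]; 210 [ 23.5 -66.6]; 211 [ 25.5 -70.4]; 212 [ 27.6 -74.2]; 213 [ 29.8 -77.9]; 214 [ 32.  -81.6]; 215 [ 34.3 -85.2];
```

View pics/w18.png

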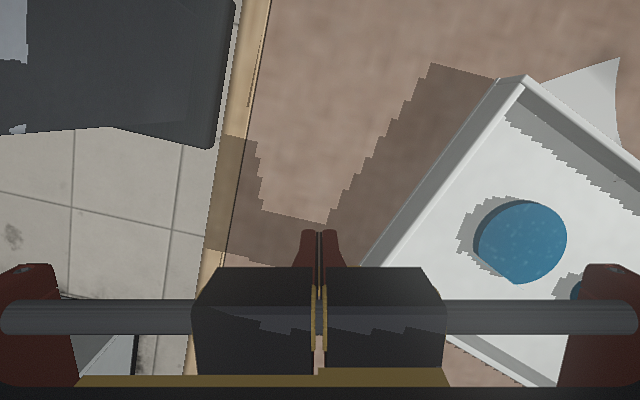

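Emit:
servo_tool(moves="0.0013 -0.0063 0 0 0 1.5;0.0023 -0.0105 0 0 0 2.5;0.0034 -0.0147 0 0 0 3.5;0.0045 -0.0188 0 0 0 4.5;0.0057 -0.0229 0 0 0 5.5;0.007 -0.027 0 0 0 6.5;0.0083 -0.0311 0 0 0 7.5;0.0097 -0.0352 0 0 0 8.5")

```text
t: 25.48
ee_pos: [449.0, -119.9, 24.7]
orientation: [-1.368, 0.92, -0.919]
ft_force: [0.6, 7.7, 1.6]
width: 0.6
```

Emit:
servo_tool(moves="0.0008 -0.002 0 0 0 0.5;0.0015 -0.004 0 0 0 1;0.0023 -0.006 0 0 0 1.5;0.003 -0.008 0 0 0 2")

```text
t: 25.98
ee_pos: [451.8, -127.5, 24.7]
orientation: [-1.38, 0.894, -0.892]
ft_force: [-0.2, 5.9, 0.9]
width: 0.5
```

Emit:
servo_tool(moves="0.0008 -0.002 0 0 0 0.5;0.0017 -0.004 0 0 0 1;0.0025 -0.006 0 0 0 1.5;0.0034 -0.0079 0 0 0 2")

```text
t: 26.48
ee_pos: [455.5, -135.9, 24.6]
orientation: [-1.392, 0.867, -0.866]
ft_force: [-1.1, 3.1, 1.1]
width: 0.6
```

Emit:
servo_tool(moves="0.0009 -0.002 0 0 0 0.5;0.0018 -0.004 0 0 0 1;0.0026 -0.006 0 0 0 1.5;0.0035 -0.0079 0 0 0 2")

```text
t: 26.98
ee_pos: [459.6, -144.2, 24.8]
orientation: [-1.402, 0.839, -0.841]
ft_force: [0.1, -0.3, 0.6]
width: 0.4
```

```bash
python3 - <<'E'
from h import *
o,im=snap('wrist','w19'); print(o['ee_pos'],o['t'],o['ft_force'],o['qpos'])
snap('side','s19');crop('s19',230,140,450,290,3)
E
```

```text
[ 459.61977441 -144.16414243   24.79477495] 26.975 [ 0.10150925 -0.32538538  0.61425874] [-3.28572668e-01  5.97112609e-01  2.04404674e+00 -2.59496691e-04
  4.99454923e-01 -8.20059037e-01]
```

View pics/w19.png

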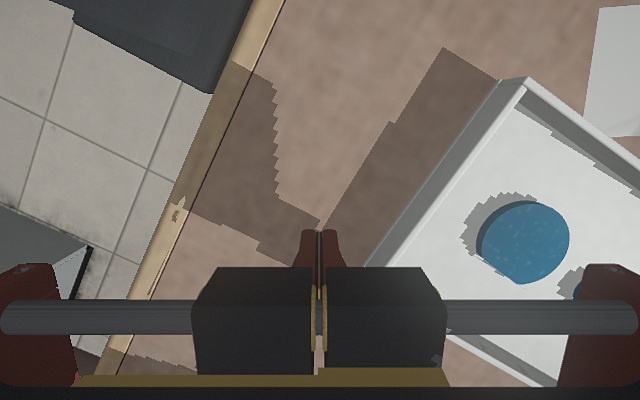

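View pics/s19_c230_140.png

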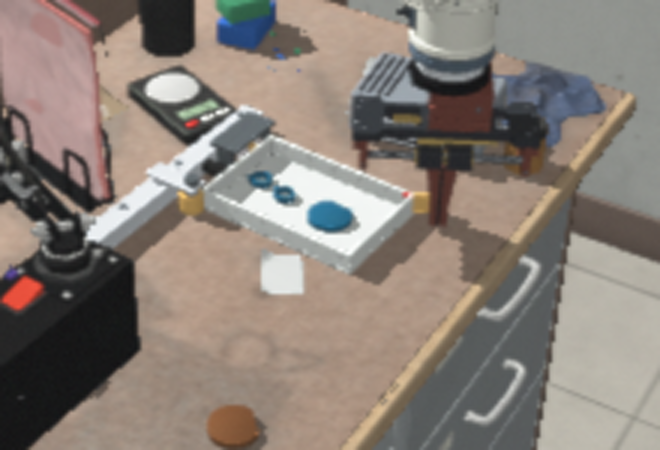

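Emit:
servo_tool(moves="0.001 -0.0019 0 0 0 0.5;0.0019 -0.0038 0 0 0 1;0.0029 -0.0057 0 0 0 1.5;0.0039 -0.0076 0 0 0 2")

```text
t: 27.58
ee_pos: [462.8, -151.3, 24.6]
orientation: [-1.413, 0.814, -0.813]
ft_force: [-0.6, 5.2, 2.9]
width: 0.3
```

Emit:
servo_tool(moves="0.0005 -0.001 0 0 0 0.3;0.001 -0.0019 0 0 0 0.5;0.001 -0.0019 0 0 0 0.5")

```text
t: 27.95
ee_pos: [463.1, -152.2, 24.7]
orientation: [-1.416, 0.809, -0.805]
ft_force: [-0.6, 8.3, 4.8]
width: 0.3
```

```bash
python3 - <<'E'
from h import *
o,im=snap('side','s20'); print(o['ee_pos'],o['ft_force'])
snap('top','t20');crop('s20',270,160,390,240,6);crop('t20',240,110,420,250,4)
E
```

```text
[ 463.12167793 -152.18241835   24.67942372] [-0.58527946  8.2993192   4.77280515]
```

View pics/s20_c270_160.png

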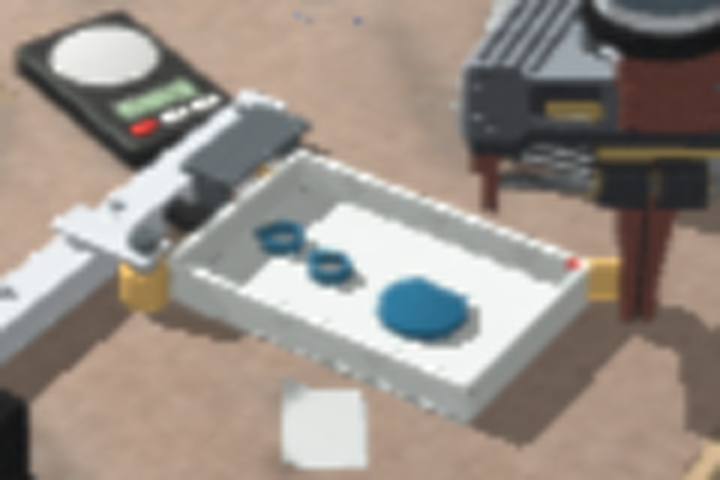

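View pics/t20_c240_110.png

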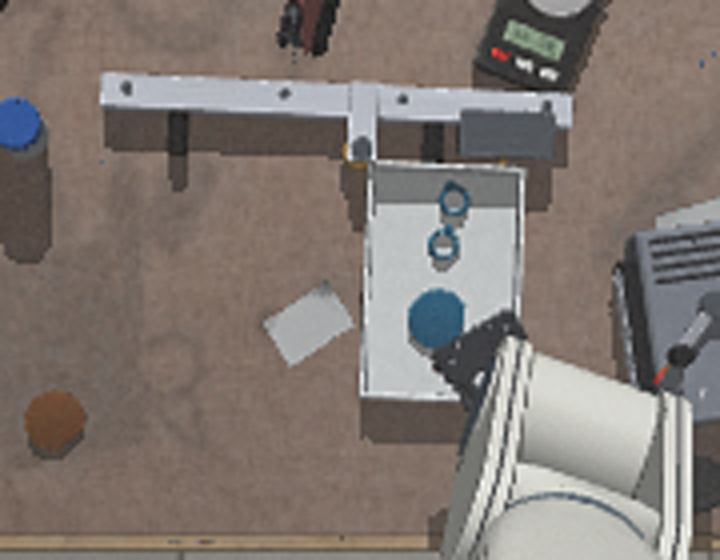

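Emit:
servo_tool(moves="-0.005 0.0087 0 0 0 0;-0.011 0.018 0 0 0 0;-0.011 0.018 0.05 0 0 0;-0.011 0.018 0.1 0 0 -10;-0.011 0.018 0.15 0 0 -20;-0.011 0.018 0.19 0 0 -30;0 0 0.2 0 0 -40;0.02 -0.03 0.2 0 0 -50", hand=255)

```text
t: 29.05
ee_pos: [484.2, -183.0, 226.1]
orientation: [-1.026, 1.455, -1.458]
ft_force: [0.6, 0.1, 0.5]
width: 0.8
```

Emit:
servo_tool(moves="0.01 -0.02 0 0 0 -10;0.02 -0.04 0 0 0 -20;0.03 -0.06 0 0 0 -30;0.04 -0.08 0 0 0 -40;0.04 -0.1 -0.01 0 0 -50;0.04 -0.12 -0.02 0 0 -60;0.04 -0.12 -0.02 0 0 -70;0.04 -0.12 -0.02 0 0 -70", hand=130)

```text
t: 30.05
ee_pos: [523.5, -302.9, 204.1]
orientation: [-0.015, 2.216, -2.215]
ft_force: [-1.3, 0.0, -0.7]
width: 42.9
```

```bash
python3 - <<'E'
from h import *
o,im=snap('wrist','w21'); print(o['ee_pos'],o['t'],o['ft_force'],o['width'],o['qpos'],R.from_rotvec(o['orientation']).as_matrix().round(3))
E
```

```text
[ 523.5439689  -302.90239175  204.13798077] 30.05 [-1.27564935  0.02941381 -0.7083266 ] 42.87106880818164 [-5.44149854e-01  4.38463305e-01  1.70379915e+00 -7.99136604e-05
  1.00023442e+00  1.01416103e+00] [[-1.    -0.001  0.013]
 [-0.013  0.    -1.   ]
 [ 0.001 -1.    -0.   ]]
```

View pics/w21.png

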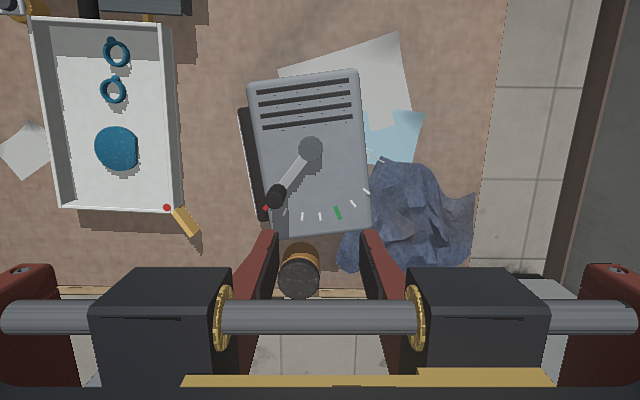

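```bash
python3 - <<'E'
from h import *
from scipy.optimize import least_squares
crop('w21',230,120,390,250,5)
i=load('w21')
hsv=cv2.cvtColor(i['pixels'],cv2.COLOR_RGB2HSV)
for nm,lo,hi in [('g',(40,90,40),(85,255,255)),('r',(0,150,100),(8,255,255)),('w',(0,0,185),(180,40,255))]:
    m=cv2.inRange(hsv,lo,hi); m[:180]=0;m[235:]=0;m[:,:255]=0;m[:,380:]=0
    n,l,s,c=cv2.connectedComponentsWithStats(m)
    for k in range(1,n):
        if s[k,4]>5: print(nm,s[k],c[k].round(1),pl(i,*c[k],52)[:2].round(1))
E
```

```text
g [333 206   9  14  54] [337.2 212.6] [ 501.6 -318.7]
r [263 204   5   7  21] [265.1 207.1] [ 506.1 -250.5]
w [363 188   7   6  16] [366.  190.5] [ 523.6 -344.8]
w [350 200   6   7  15] [352.5 202.9] [ 511.4 -332.7]
w [301 212   2   8  15] [301.5 215.7] [ 498.1 -284.8]
w [319 212   2   8  14] [319.4 215.9] [ 498.1 -301.8]
```

View pics/w21_c230_120.png

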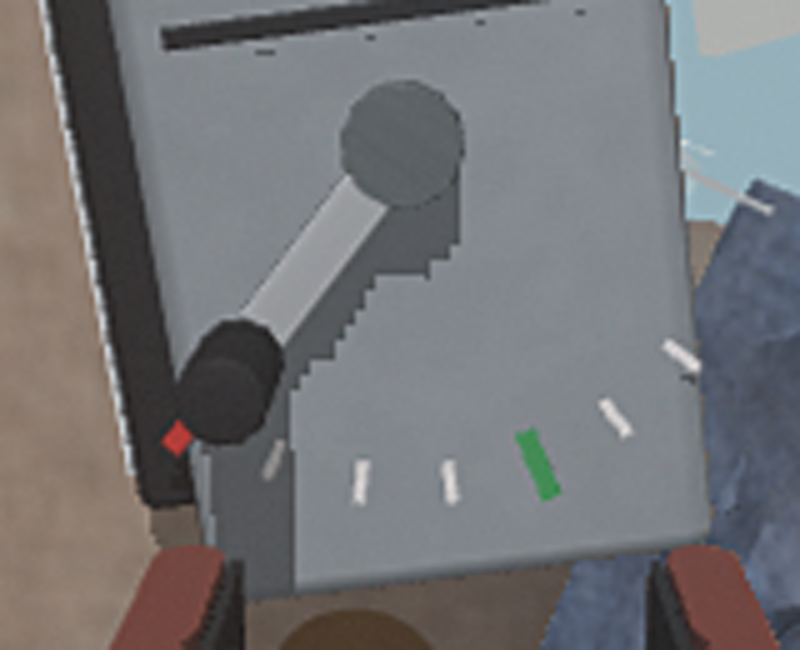

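```bash
python3 - <<'E'
from h import *
from scipy.optimize import least_squares
i=load('w21')
px_=[(15,230+273/5,120+458/5),(30,301.5,215.7),(45,319.4,215.9),(75,352.5,202.9),(90,366,190.5)]
W=[(a,pl(i,u,v,52)[:2]) for a,u,v in px_]
f=lambda p:np.concatenate([p[:2]+p[3]*np.array([np.cos(np.radians(135+a)+p[2]),np.sin(np.radians(135+a)+p[2])])-q for a,q in W])
s=least_squares(f,[562,-292,.15,65]); print(s.x,np.degrees(s.x[2]),np.abs(s.fun).max())
C=s.x[:2]
print('axis cap',pl(i,230+403/5,120+144/5,70)[:2])
k=pl(i,230+222/5,120+401/5,91)[:2]; print('knob top',k)
for c in (C,pl(i,230+403/5,120+144/5,70)[:2]):
    d=k-c; print(np.hypot(*d),np.degrees(np.arctan2(d[1],d[0]))-135-np.degrees(s.x[2]))
g=np.radians(195)+s.x[2]; print('green knob',C+48*np.array([np.cos(g),np.sin(g)]))
E
```

```text
[ 5.62387118e+02 -2.92657877e+02  1.43358210e-01  6.48915212e+01] 8.213820415349543 0.23366432645008217
axis cap [ 563.62080775 -293.43185078]
knob top [ 524.11946009 -264.7534682 ]
47.36105649188344 0.6870079572101151
48.81399486335875 0.8061460471930122
green knob [ 518.27318419 -311.57772991]
```

Emit:
servo_tool(moves="0 0.02 -0.03 0 0 0;0 0.038 -0.06 0 0 0;0 0.038 -0.09 0 0 0;0 0.038 -0.11 0 0 0;0 0.038 -0.12 0 0 0;0 0.038 -0.12 0 0 0", hand=130)

```text
t: 30.85
ee_pos: [523.9, -265.3, 84.4]
orientation: [-0.014, 2.216, -2.216]
ft_force: [0.6, 0.5, 0.3]
width: 43.1
```

Emit:
servo_tool(moves="0 0 0 0 0 0;0 0 0 0 0 0;0 0 0 0 0 0;0 0 0 0 0 0;0 0 0 0 0 0", hand=255)

```text
t: 31.48
ee_pos: [524.3, -266.0, 85.2]
orientation: [-0.011, 2.214, -2.217]
ft_force: [-1.0, -5.3, 3.5]
width: 14.9
```

Emit:
servo_tool(moves="-0.0033 -0.0053 0 0 0 0;-0.006 -0.0114 0 0 0 0;-0.0079 -0.0178 0 0 0 0;-0.0088 -0.0245 0 0 0 0;-0.0088 -0.0311 0 0 0 0;-0.0079 -0.0378 0 0 0 0;-0.006 -0.0442 0 0 0 0;-0.005 -0.0467 0 0 0 0")

```text
t: 32.48
ee_pos: [518.4, -310.6, 84.9]
orientation: [-0.014, 2.22, -2.214]
ft_force: [-2.8, 5.4, 8.0]
width: 15.8
```

Emit:
servo_tool(moves="0 0 0 0 0 0;0 0 0 0 0 0")

```text
t: 32.72
ee_pos: [518.5, -310.8, 84.9]
orientation: [-0.014, 2.219, -2.214]
ft_force: [-1.9, 3.7, 7.6]
width: 15.3
```

Emit:
servo_tool(moves="0 0 0 0 0 0;0 0 0 0 0 0;0 0 0 0 0 0;0 0 0.04 0 0 0;0 0 0.08 0 0 0;0 0 0.12 0 0 0;0 0 0.12 0 0 0", hand=130)

```text
t: 33.6
ee_pos: [520.7, -313.1, 208.0]
orientation: [-0.006, 2.21, -2.217]
ft_force: [-0.1, -0.0, -0.7]
width: 43.1
```

```bash
python3 - <<'E'
from h import *
o,im=snap('wrist','w22'); print(o['ee_pos'],o['t'],o['ft_force'],o['width'])
crop('w22',220,100,420,250,4)
E
```

```text
[ 520.67999106 -313.05322799  207.95577178] 33.6 [-0.11649518 -0.04100398 -0.71054936] 43.08185307654835
```

View pics/w22_c220_100.png

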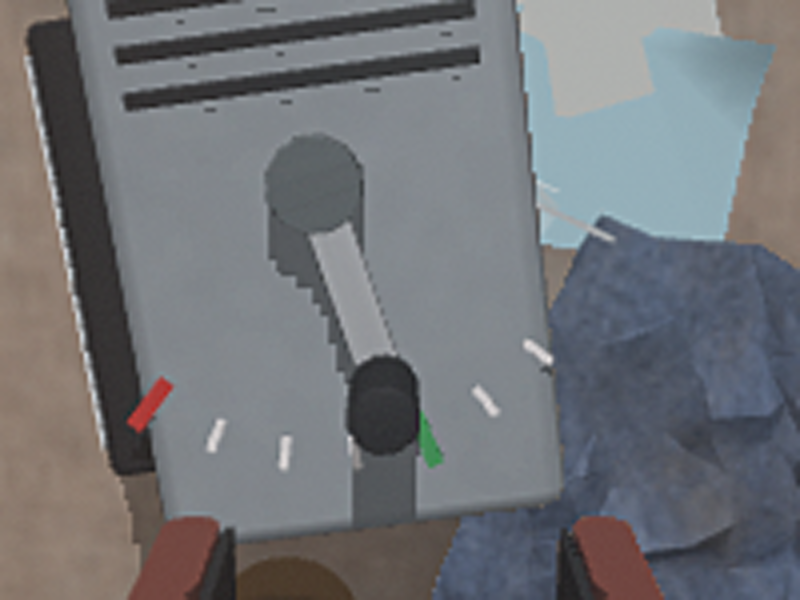

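```bash
cat > lev.py <<'E'
from h import *
from scipy.optimize import least_squares
def lev(f,x0,y0,s,pts,ax,knob,kbase=None):
    i=load(f); g=lambda u,v,z:pl(i,x0+u/s,y0+v/s,z)[:2]
    W=[(a,g(u,v,52)) for a,u,v in pts]
    fn=lambda p:np.concatenate([p[:2]+p[3]*np.array([np.cos(np.radians(135+a)+p[2]),np.sin(np.radians(135+a)+p[2])])-q for a,q in W])
    r=least_squares(fn,[562,-292,.15,65]); print(r.x,np.degrees(r.x[2]),np.abs(r.fun).max())
    A=g(*ax,61); k=g(*knob,91); print('axis',A,'knob',k)
    for c in (r.x[:2],A):
        d=k-c; print(np.hypot(*d),np.degrees(np.arctan2(d[1],d[0]))%360-135-np.degrees(r.x[2]))
    a=np.radians(195)+r.x[2]; print('target',r.x[:2]+48*np.array([np.cos(a),np.sin(a)]))
E
python3 - <<'E'
from lev import *
lev('w22',220,100,4,[(0,150,404),(15,216,435),(30,285,453),(75,485,401),(90,537,351)],(314,184),(383,419))
E
```

```text
[ 5.61866224e+02 -2.92634316e+02  1.48473930e-01  6.50426101e+01] 8.506929565712044 0.3805208246234031
axis [ 562.45226413 -293.20770825] knob [ 517.43714983 -308.97286591]
47.33804894217068 56.68379414677345
47.695919235722606 55.79430491397143
target [ 517.84965591 -311.77959478]
```

```bash
python3 - <<'E'
from h import *
i=load('w22'); g=lambda u,v,z:pl(i,220+u/4,100+v/4,z)[:2]
d=g(380,352,58)-g(332,230,58); print(np.degrees(np.arctan2(d[1],d[0]))%360-135-8.35)
crop('w22',280,135,340,220,9)
E
```

```text
58.14000353301005
```

View pics/w22_c280_135.png

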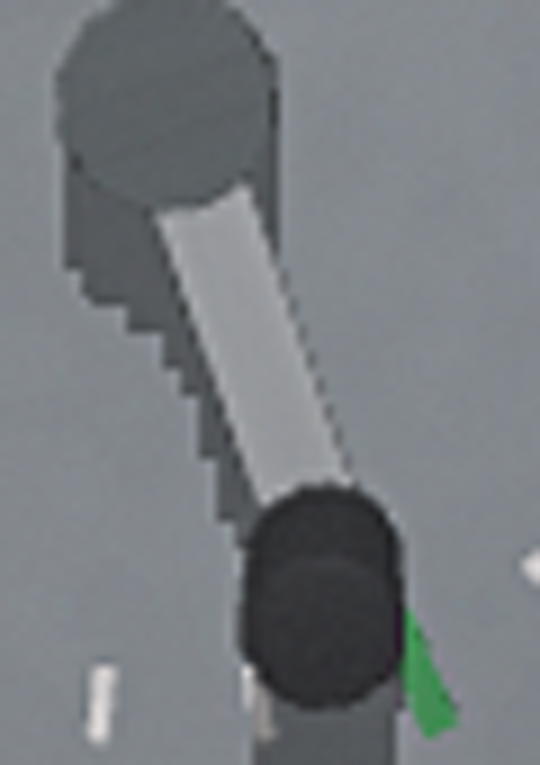

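```bash
python3 - <<'E'
from h import *
i=load('w22'); g=lambda u,v,z:pl(i,280+u/9,135+v/9,z)[:2]
for p,q in [((158,215),(262,500)),((248,185),(350,480))]:
    d=g(*q,58)-g(*p,58); print(np.degrees(np.arctan2(d[1],d[0]))%360-135-8.35)
C=np.array([562.1,-292.8])
for z,c in [(91,(322,626)),(61,(328,570))]:
    k=g(*c,z); d=k-C; print(k,np.hypot(*d),np.degrees(np.arctan2(d[1],d[0]))%360-143.35)
E
```

```text
56.45784825762916
55.937718825782945
[ 517.60506832 -308.99428254] 47.35032980169352 56.64937669536536
[ 514.88161891 -309.49518356] 50.082977813788716 56.12226129110687
```

Emit:
servo_tool(moves="0 0 -0.04 0 0 0;0 0 -0.08 0 0 0;0 0 -0.11 0 0 0;0 0 -0.12 0 0 0;0 0 -0.12 0 0 0", hand=130)

```text
t: 34.28
ee_pos: [518.3, -311.6, 83.6]
orientation: [-0.015, 2.218, -2.215]
ft_force: [0.9, 0.3, 0.3]
width: 42.8
```

Emit:
servo_tool(moves="0 0 0 0 0 0;0 0 0 0 0 0;0 0 0 0 0 0;0 0 0 0 0 0;0 0 0 0 0 0;0.0005 -0.0015 0 0 0 0;0.001 -0.003 0 0 0 0;0.001 -0.003 0 0 0 0", hand=255)

```text
t: 35.28
ee_pos: [520.2, -313.9, 85.4]
orientation: [-0.013, 2.217, -2.214]
ft_force: [-0.5, 5.7, 8.8]
width: 15.3
```

Emit:
servo_tool(moves="0 0 0 0 0 0;0 0 0 0 0 0;0 0 0 0 0 0;0 0 0 0 0 0", hand=130)

```text
t: 35.78
ee_pos: [519.9, -315.0, 84.5]
orientation: [-0.012, 2.216, -2.216]
ft_force: [-0.1, 0.4, -0.8]
width: 42.7
```

Emit:
servo_tool(moves="0 0 0.04 0 0 0;0 0 0.08 0 0 0;0 0 0.12 0 0 0;0 0 0.12 0 0 0")

```text
t: 36.28
ee_pos: [521.7, -316.1, 208.1]
orientation: [-0.006, 2.209, -2.217]
ft_force: [0.7, 0.4, -0.5]
width: 43.1
```

```bash
python3 - <<'E'
from h import *
o,im=snap('wrist','w23'); print(o['ee_pos'],o['t'],o['ft_force'],o['width'])
crop('w23',280,135,340,220,9);crop('w23',220,100,420,250,4)
E
```

```text
[ 521.73036436 -316.06410981  208.05728926] 36.275 [ 0.71612113  0.37920781 -0.48294041] 43.075424261490355
```

View pics/w23_c280_135.png

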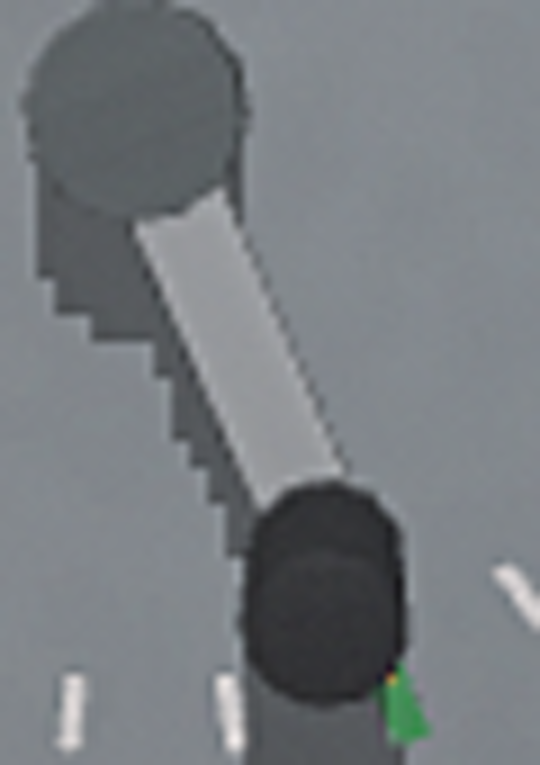

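View pics/w23_c220_100.png

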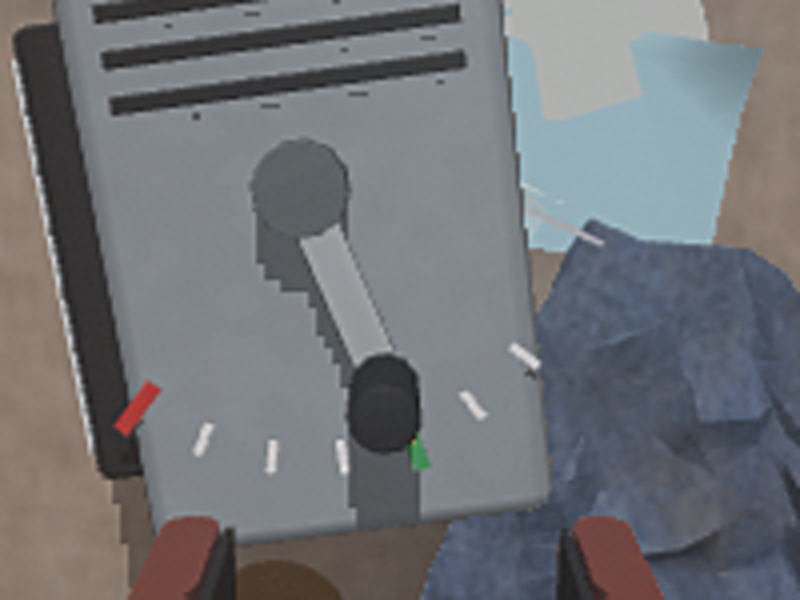

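```bash
python3 - <<'E'
from lev import *
lev('w23',220,100,4,[(0,137,409),(15,204,439),(30,272,457),(45,342,456),(75,473,405),(90,525,356)],(300,188),(384,418))
i=load('w23'); g=lambda u,v,z:pl(i,280+u/9,135+v/9,z)[:2]
for p,q in [((135,228),(260,505)),((222,190),(342,475))]:
    d=g(*q,58)-g(*p,58); print(np.degrees(np.arctan2(d[1],d[0]))%360-135-8.35)
C=np.array([562.1,-292.8])
for z,c in [(91,(323,625)),(61,(326,565))]:
    k=g(*c,z); d=k-C; print(k,np.hypot(*d),np.degrees(np.arctan2(d[1],d[0]))%360-143.35)
E
```

```text
[ 5.61976078e+02 -2.92710228e+02  1.47974450e-01  6.51962625e+01] 8.478311463826312 0.5727041446239696
axis [ 562.59426306 -293.15016506] knob [ 518.68699676 -312.21158086]
47.478914004354664 60.772836722249224
47.86633060746776 59.98874940993224
target [ 517.94995205 -311.83351946]
60.61445600745861
59.59745576654469
[ 518.73392454 -312.1190545 ] 47.47464973925425 60.66238555066954
[ 516.44520821 -312.32541057] 49.654825257834624 59.80518209808079
```

```bash
python3 - <<'E'
from h import *
snap('side','s24'); o,_=snap('top','t24'); print(o['t'],o['ft_force']);crop('t24',220,100,480,250,3)
E
```

```text
36.375 [-0.58780929 -0.18082395 -0.83229025]
```

View pics/t24_c220_100.png

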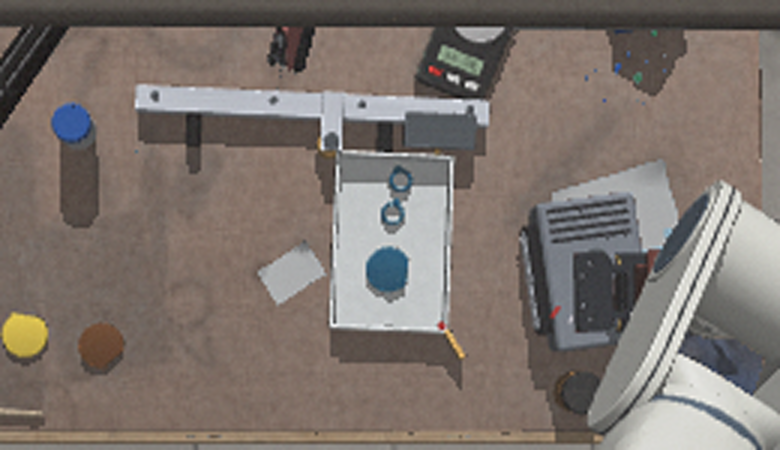

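View pics/s24.png

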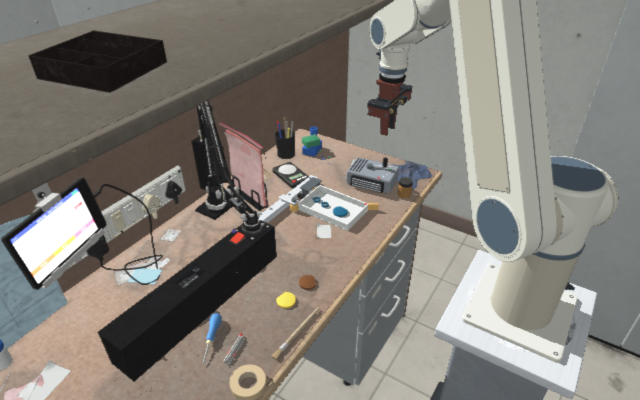

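View pics/w23.png

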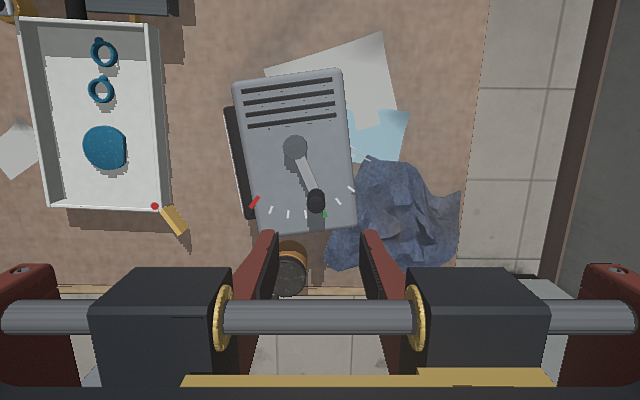

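```bash
python3 - <<'E'
from h import *
t0=load('top0');t1=load('t24')
C=pl(t1,220+332/3,100+141/3,39)[:2]
a=pl(t1,220+441/3,100+326/3,24)[:2]-C; b=pl(t0,220+157/3,100+266/3,24)[:2]-C
f=lambda v:np.degrees(np.arctan2(v[1],v[0]))%360
r=pl(t1,220+136/3,100+98/3,22)-pl(t1,220+490/3,100+113/3,22)
print(C,f(a),np.hypot(*a),f(b),f(a)-f(b),'yaw',f(r)-90,'tray rel',f(a)-124.2-(f(r)-90))
for im,pc,w in [('w22',None,None)]: pass
i=load('w23'); q=pl(i,155,206,24)[:2]; print('red wrist',q,f(q-C),np.hypot(*(q-C)))
E
```

```text
[679.41713125 -35.43614992] 210.86883097972301 215.30230999545745 125.45795591786805 85.41087506185497 yaw -2.2132271508547348 tray rel 88.88205813057775
red wrist [ 495.8993005  -144.49970999] 210.72276509367836 213.47986869795952
```

```bash
python3 - <<'E'
from workcell import ctrl
print(ctrl.close_job())
E
```

```text
the job is handed in; nothing more can be done
None
```

The job is done in the order asked and handed in at about 36 s, with the robot touching nothing.

- **Air off:** I turned the lever to the red mark. It stopped against its end, and a later picture read about 0.7° from off.
- **Wax pieces:** I found three on the bench, the cut disc and two blue-green rings, with no rose or green ring in any view. All three lie flat and apart in the tray, loaded before it was turned.
- **Tray:** I pushed it by the lug, slowly at the end. The force rose to about 8 N, fell to zero as the catch pulled in, and rose again at the rubber stop. The last picture, taken after backing off, puts the turn at about 89°, accurate to about 1°. I could not test the click directly; the force pattern and the tray staying put are the evidence.
- **Air to 60°:** The first setting read about 56.5°, so I corrected it. The last readings were 59.6 to 60.8°.

I did not touch the jars, the brush, or the brown and yellow discs.

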